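Pack the field sampling kit into its foam case

TASK

Pack the field kit: put the marker, the hand meter, the timer, the amber vial and the spare screw cap that lie to the left of the open case each into the foam cut-out made for it, lowered fully home, the vial upright and the meter, timer and cap the same way up as they lie now. The marker's groove runs along the bottom of the meter's pocket, so lay the marker in first and then the meter flat on top of it.

Things in the scene. Friction and masses are not known exactly. Their poses are not given: they have to be found in the camera images.
- meter: hand-held conductivity meter, white with a small display and blue keys, lying on its back: a block 155 mm long (its x axis), 68 mm wide (its y axis), 26 mm thick (28 with the keys). Origin: centre of its underside; z up. Grip it across the 68 mm width near the middle. About 0.2 kg.
- marker_mid (a point): felt marker, white with a blue cap, lying flat: 128 mm long (y axis), 17 mm wide and 17 mm high. The point is the middle of its length and thickness (8.5 mm above what it lies on).
- timer: small white digital timer (the one left of the case; another far to the right of it is not part of the kit) with a display and two keys, lying flat: 64 x 64 mm (x and y axes along its sides), 18 mm thick (20 with the keys). Origin: centre of its underside. It may go into its pocket in any of the four square positions.
- vial: brown (amber) glass vial with a dark screw lid, standing alone: body 44 mm in diameter and 60 mm high, lid 36 mm in diameter, 76 mm high in all. Origin: centre of its underside.
- cap: loose teal bottle cap lying on the bench, 32 mm in diameter, 16 mm high. Origin: centre of its underside.
- case: grey carrying case, open, fixed, 204 mm (x) by 300 mm (y), walls 52 mm high, handle and latches on its -x side, slip hinges on its +x side (the lid is off, leaning against the wall). Origin: centre of its underside. Four fixed foam inserts fill it, square to it, tops 47 mm above the bench: a long one in the +x half, three square ones in any order beside the handle.
- insert_meter: long foam insert 96 (x) by 289 (y) by 42 mm; origin: centre of underside, heights from there. Central meter pocket, 165 (y) by 78 (x), floor at 30; long sides bevelled 5. In its floor on the centre line, the marker groove along y: 140 long, bottom at 11, 22 wide there, 34 at the top; marker middle then at 20. A finger channel 44 long in y, floor at 11, crosses the middle over the full 96 in x.
- insert_timer: square foam insert, 96 x 96 x 42 mm, with a square pocket of 74 x 74 mm, 10 mm deep, in the middle of its top (sides parallel to x and y; top edges bevelled outward by 5 mm). Origin: centre of its underside; pocket floor 32 mm above it. The timer then stands 8 mm proud of the foam, so grip it by its upper part.
- insert_vial: square foam insert, 96 x 96 x 42 mm, with a round well 56 mm in diameter and 34 mm deep in the middle of its top (edge bevelled outward by 5 mm). Origin: centre of its underside; well floor 8 mm above it. The vial then stands 42 mm proud.
- insert_cap: square foam insert, 96 x 96 x 42 mm, with a round well 42 mm in diameter and 9 mm deep in the middle of its top (edge bevelled outward by 5 mm). Origin: centre of its underside; well floor 33 mm above it. The cap then stands 7 mm proud, so grip it by its upper part.
Things that resemble listed ones, but are neither listed nor needed, are in the scene too. Of the things that look like the meter, take the one that is nearest to the robot's base at the start.

How it is judged (in metres and radians):
At the end, for the whole second after the job is handed in: All five released and still, each flat or upright on the floor of its own cut-out (at most 4 mm above it, centre within 10 mm): timer, vial and cap in their square inserts, the marker in its groove (middle below 27 mm, within 15 mm and 0.15 rad) and the meter over it (0.12 rad, tilt under 0.06) (z of marker_mid in the frame of insert_meter below 0.027 m and horizontal distance between marker_mid and insert_meter below 0.015 m and angle between the y axis of marker_mid and the y axis of insert_meter, either way round below 0.15 rad and z of meter in the frame of insert_meter below 0.034 m and horizontal distance between meter and insert_meter below 0.01 m and angle between the x axis of meter and the y axis of insert_meter, either way round below 0.12 rad and angle between each of meter, timer's own z axis and vertical below 0.06 rad and z of timer in the frame of insert_timer below 0.036 m and horizontal distance between timer and insert_timer below 0.01 m and z of vial in the frame of insert_vial below 0.012 m and horizontal distance between vial and insert_vial below 0.01 m and angle between each of vial, cap's own z axis and vertical below 0.1 rad and z of cap in the frame of insert_cap below 0.037 m and horizontal distance between cap and insert_cap below 0.01 m and linear speed of each of meter, timer, vial, cap below 0.02 m/s); the robot touches nothing.
It also fails if it takes over 141 s, if anything falls off the work surface, if the arm or the gripper's body presses on something with over 40 N, if the wrist force passes 120 N, or if a joint passes its speed limit or range.

ROBOT

A 6-joint arm with a two-finger parallel gripper is mounted at the origin on a cart in front of the work surface, level with it; the furniture and walls round the work are solid. World frame = base frame: x ahead of the robot, y to its left, z up, the work surface at z = 0. Lengths are in mm, angles in rad, forces in N, time in s.
With the tool pointing down it reaches from about 325 to 1000 mm from the base axis. Payload 5.1 kg.
Tool frame: the origin (TCP) lies midway between the tips of the shut fingers; the grasp point (between the pads) lies 19 mm behind it (r.pinch_z is the distance from the TCP to the grasp point, in mm); z points along the fingers, y is the line along which they close (so a half turn about z gives the same grasp; the last joint's range is limited). The gripper opens to 85 mm and grips with 20 to 120 N. Pads are 22 mm wide; open, the fingers measure 114 mm over their backs; the gripper's body (76 mm by 85 mm) begins 54 mm behind the grasp point. The pads swing forward as they close: fully open they stand 13 mm farther back than shut.
Start: joints at [1.258, 0.124, 1.65, -0, 1.367, -0.083], TCP at [148.081, 632.895, 231.322] pointing down, gripper open.
Joint ranges: [-2.61, 2.61], [-1.02, 2.33], [0.03, 2.71], [-1.35, 4.49], [0.32, 2.68], [-2.91, 2.91]. Speed limits (rad/s): [2.57, 2.57, 3.14, 3.14, 3.14, 3.14].

INTERFACE

Orientations are given as a unit quaternion [w, x, y, z].
In Python, from station import r, viewer, models gives the robot as it stands.
- The arm moves only by the tool arm_command, never from a script. Its argument "plan" is a list of rows, each an object of numbers: "x", "y", "z": the shift along the tool's x, y, z in cm; "rx", "ry", "rz": the turn, a rotation vector about the tool's x, y, z in rad; "grip": the opening in per cent of the stroke, from 0 (shut) to 100 (fully open). In form: [{"x": .., "y": .., "z": .., "rx": .., "ry": .., "rz": .., "grip": ..}, ...]. A call has 1 to 8 rows; each row shifts and turns the commanded pose from where the row before left it, along the tool's axes as they then stand; what a row does not reach is not made up. A row lasts 1/12 s, in which the tool goes at most 41.7 mm and 7.16 degrees, less where a joint would pass 70% of its speed; a pose out of reach is approached as far as the arm can. A call with a gripper value outside its range is refused whole. The fingers move at their own pace and stop on an object; "force" is the grip in N (left out, the last holds). Time passes only in rows, so rows that do not move let the fingers close. It gives the time, the measured TCP pose, the force, the opening and the grip force at its end, in the units of the state.
- r.get_obs(): the state, without advancing time (a new reading comes with each control period).
- viewer.snapshot(name): name is "scene" or "top" or "wrist"; returns a dict with "img" (480x640x3 uint8, red, green, blue), "camera_matrix" (3x3 intrinsics, pixels), "k1" (the pictures are not rectified: a ray, as slopes to the right and down, at radius r is drawn at 1 + k1 r^2 times it, then the intrinsics apply), "rvec" (rotation vector, rad) and "tvec" (3), from world to camera coordinates, as OpenCV has them. Camera axes: x right, y down, z forward; pixel columns grow to the right and rows downward; lengths in mm; the calibration is good to about 2 mm. A picture is of the moment at which its call begins. There is no depth.
- r.hand_in(): hands the job in; it is judged then, once.
Trained networks look in the newest picture that a camera, given by its name, has taken for a name from the list of things; names that differ only in an ending like _2 or _b are one class to them, and where a whole thing is asked for, a point or a joint stands for the part that bears it (a point fixed in the world has none). Each returns a list of dicts, best first, with "conf" (0 to 1); they miss things now and then, are a little off and sometimes report something else, mostly with a low value. They report only what shows in the picture. A call takes as long as a camera call. They do not tell look-alikes from the thing itself.
- models.silhouettes(camera, thing): "region" (480x640 bool, what is visible of it) and "box" ([centre column, centre row, width, height] in pixels, round what is visible of it).
The state is a dict: "t": time; "joint_positions": joint angles; "qd": joint speeds; "tau": joint torques, N m; "eef_pos": TCP position; "tool_rot": TCP orientation; "force": force on the tool from outside, world axes, zero at the start; "wrist_torque": the same for the moment, N m; "opening": finger opening in mm; "grip_force": force on a finger pad.
Only numpy, scipy, OpenCV 4.12 (cv2) and the standard library are available. Lean on these libraries where they do the work, as an engineer would, in place of code of your own. Each camera call takes 0.05 s, during which the arm holds its last target. There are 200 camera calls.

## Working session

There is one attempt and no reset: what is moved stays moved. The work goes in short steps, Python scripts to look and compute and a tool call to move; the robot and the scene stay as the last step left them, time stands still between calls to the robot, and variables do not carry over. Pictures are saved under pics/ and viewed, at most 14 in all, crops included, and the job is handed in when it is done.

Besides the shell and the picture viewer there is one more tool, called after "Emit:" as name([rows], argument=value, ...), one row to a line, values as JSON. arm_command: Moves the arm, as the interface text tells. Its arguments: {"type":"object","properties":{"plan":{"type":"array","items":{"type":"object","properties":{"x":{"type":"number"},"y":{"type":"number"},"z":{"type":"number"},"rx":{"type":"number"},"ry":{"type":"number"},"rz":{"type":"number"},"grip":{"type":"number"}}}},"force":{"type":"number"}},"required":["plan"]}

```bash
ls; mkdir -p pics; cat > h.py <<'E'
import numpy as np, cv2
from station import r, viewer, models
from scipy.spatial.transform import Rotation as R
def snap(n,f=None):
    s=viewer.snapshot(n)
    if f: cv2.imwrite('pics/'+f,cv2.cvtColor(s['img'],cv2.COLOR_RGB2BGR))
    return s
def ray(s,px):
    K=np.array(s['camera_matrix']);px=np.atleast_2d(px).astype(float)
    d=(px-K[[0,1],2])/np.array([K[0,0],K[1,1]]); u=d.copy()
    for _ in range(20): u=d/(1+s['k1']*(u**2).sum(1,keepdims=True))
    Rm=cv2.Rodrigues(np.array(s['rvec'],float))[0]
    c=-Rm.T@np.array(s['tvec'],float).ravel()
    return c,np.c_[u,np.ones(len(u))]@Rm
def toz(s,px,z):
    c,d=ray(s,px); return c+d*((z-c[2])/d[:,2])[:,None]
def proj(s,P):
    Rm=cv2.Rodrigues(np.array(s['rvec'],float))[0]
    p=np.atleast_2d(P)@Rm.T+np.array(s['tvec'],float).ravel(); u=p[:,:2]/p[:,2:]
    u=u*(1+s['k1']*(u**2).sum(1,keepdims=True)); K=np.array(s['camera_matrix'])
    return u*[K[0,0],K[1,1]]+K[:2,2]
def show(s,f): pass
E
python3 - <<'E'
from h import *
o=r.get_obs();print(o)
for n in('top','scene','wrist'):
    s=snap(n,n+'0.png'); c,_=ray(s,[[320,240]]);print(n,c.round(),s['k1'])
    for t in['meter','marker_mid','timer','vial','cap','case','insert_meter','insert_timer','insert_vial','insert_cap']:
        for d in models.silhouettes(n,t):
            if d['conf']<.3: continue
            z={'case':52,'vial':38,'timer':18,'meter':26,'cap':16,'marker_mid':8}.get(t,47)
            m=d['region'].astype('uint8');ys,xs=np.nonzero(m)
            (c,wh,a)=cv2.minAreaRect(np.c_[xs,ys].astype(np.float32))
            print(n,t,round(d['conf'],2),np.round(d['box']),toz(s,[c],z)[0][:2].round(),np.round(wh),round(a))
E
```

```text
pics
{'t': 0.0, 'joint_positions': array([ 1.25843081e+00,  1.24508288e-01,  1.65167636e+00,  6.23933360e-07,
        1.36748521e+00, -8.25973764e-02]), 'qd': array([-0.00096563, -0.0013854 ,  0.000962  , -0.00133774, -0.0010507 ,
        0.00172377]), 'tau': array([-3.43910770e-04, -4.23631454e+01, -3.65440929e+01, -9.07786512e-05,
        7.23944322e-03, -8.14944912e-06]), 'eef_pos': array([147.87766984, 632.33084441, 230.04955441]), 'tool_rot': array([-2.04073647e-04,  1.14631523e-01,  9.93407537e-01, -1.01835577e-03]), 'force': array([-0.76276923, -0.02365899,  0.37076851]), 'wrist_torque': array([-0.01376878, -0.04808692, -0.00594224]), 'grip_force': 0.0, 'opening': 85.19164958063332}
top [ 294.  209. 1609.] -0.08072704912167886
top meter 0.68 [261. 256.  24.  54.] [494. 394.] [24. 53.] 5
top marker_mid 0.72 [369. 271.  39.  17.] [440.  81.] [42.  7.] 17
top timer 0.69 [309. 285.  22.  27.] [414. 258.] [22. 22.] 67
top timer 0.3 [449. 254.  37.  32.] [ 500. -145.] [34. 32.] 9
top vial 0.49 [311. 230.  12.  20.] [568. 253.] [16. 14.] 90
top cap 0.67 [368. 217.   9.   9.] [605.  8
[... 819 characters left out ...]
9 [320. 260.  15.  27.] [438.  78.] [31.  5.] 56
scene timer 0.76 [282. 235.  21.  20.] [408. 252.] [20. 15.] 18
scene vial 0.58 [315. 214.  12.  21.] [564. 251.] [19. 10.] 90
scene cap 0.65 [354. 234.  10.  13.] [599.  79.] [8. 8.] 90
scene case 0.63 [413. 304. 115. 103.] [ 511. -255.] [106.  70.] 50
scene insert_meter 0.55 [427. 292.  76.  69.] [ 574. -261.] [88. 26.] 46
scene insert_timer 0.84 [423. 324.  43.  37.] [ 464. -330.] [39. 28.] 47
scene insert_vial 0.73 [383. 283.  40.  30.] [ 498. -144.] [29. 27.] 52
scene insert_cap 0.59 [402. 304.  41.  29.] [ 479. -238.] [33. 27.] 47
wrist [ 74. 650. 375.] -0.0030722124746851254
wrist meter 0.6 [440. 442.  69.  63.] [418. 690.] [45. 75.] 64
```

```bash
python3 - <<'E'
import cv2
a=cv2.imread('pics/top0.png')[140:350,190:590]
cv2.imwrite('pics/a.png',cv2.resize(a,(800,420),interpolation=cv2.INTER_CUBIC))
E
```

```text
(no output)
```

View pics/a.png

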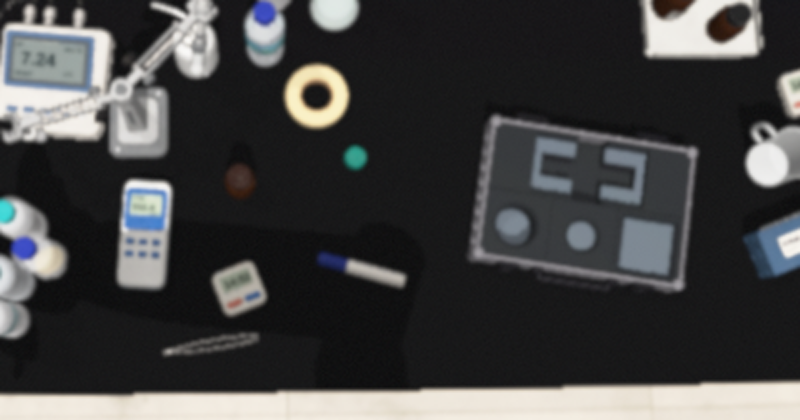

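View pics/scene0.png

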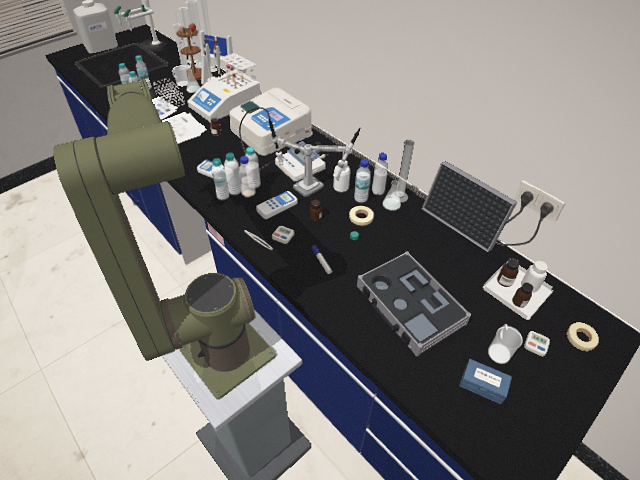

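```bash
cat >> h.py <<'E'
def tool():
    o=r.get_obs();w,x,y,z=o['tool_rot'];return o,np.array(o['eef_pos']),R.from_quat([x,y,z,w]).as_matrix()
def yaw(): # angle of tool y axis
    M=tool()[2];return np.arctan2(M[1,1],M[0,1])
def go(P,ps=None,z=None):
    """tool-frame cm to world target, then turn rz to bring tool y to angle ps; levelling rx ry"""
    o,p,M=tool(); d=M.T@(np.array(P,float)-p)/10
    rz=0
    if ps is not None:
        rz=-(ps-yaw()); rz=(rz+np.pi/2)%np.pi-np.pi/2
    t=M[:,2]; c=M.T@np.cross(t,[0,0,-1])
    print('P',p.round(1),'yaw',round(yaw(),3),'d cm',d.round(2),'rz',round(rz,3),'tilt',c[:2].round(4),'n',round(max(np.linalg.norm(d)/4.1,0),1),'q6',o['joint_positions'][5].round(2),'open',round(o['opening'],1),'gf',round(o['grip_force'],1),'F',np.round(o['force'],1),'t',o['t'])
E
python3 - <<'E'
from h import *
s=snap('wrist');o,p,M=tool();c,d=ray(s,[[320,240],[0,240],[640,240],[320,0],[320,480]])
print(s['camera_matrix'],M.T@(c-p),(d@M).round(2),toz(s,[[320,240],[0,0],[640,0],[640,480],[0,480]],0).round())
go((390,150,400),0.0)
E
```

```text
[[421.59440842   0.         326.54594554]
 [  0.         421.59440842 243.44294547]
 [  0.           0.           1.        ]] [  76.49073734   -0.32144361 -143.21019197] [[-0.29 -0.02  0.96]
 [-0.29 -0.78  0.96]
 [-0.29  0.74  0.96]
 [ 0.25 -0.02  1.13]
 [-0.83 -0.02  0.79]] [[183. 618.   0.]
 [-67. 418.   0.]
 [ 48. 910.   0.]
 [542. 905.   0.]
 [377. 199.   0.]]
P [148.1 632.9 231.3] yaw 1.341 d cm [-34.55 -41.51 -16.87] rz 1.341 tilt [0. 0.] n 13.8 q6 -0.08 open 85.3 gf 0.0 F [-0.4  0.  -0.4] t 1.7
```

Emit:
arm_command([
  {"x":-2.74,"y":-2.54,"z":-0.5},
  {"x":-2.74,"y":-2.54,"z":-0.5},
  {"x":-2.74,"y":-2.54,"z":-0.5},
  {"x":-2.74,"y":-2.54,"z":-0.5},
  {"x":-2.74,"y":-2.54,"z":-0.5},
  {"x":-2.74,"y":-2.54,"z":-0.5},
  {"x":-2.74,"y":-2.54,"z":-0.5},
])

```text
validation failed for argument at $.pl...
```

Emit:
arm_command([
  {"x":-2.74,"y":-2.54,"z":-0.5},
  {"x":-2.74,"y":-2.54,"z":-0.5},
  {"x":-2.74,"y":-2.54,"z":-0.5},
  {"x":-2.74,"y":-2.54,"z":-0.5},
  {"x":-2.74,"y":-2.54,"z":-0.5},
  {"x":-2.74,"y":-2.54,"z":-0.5},
  {"x":-2.74,"y":-2.54,"z":-0.5,"rz":-0.115},
  {"rz":-0.115},
])

```text
validation failed for argument at $.pl...
```

```bash
cat >> h.py <<'E'
def look(n,f,things,T=.3):
    s=snap(n,f)
    for t in things:
        for d in models.silhouettes(n,t):
            if d['conf']<T: continue
            z={'case':52,'vial':38,'timer':18,'meter':26,'cap':16,'marker_mid':8}.get(t,47)
            k=cv2.findContours(d['region'].astype('uint8'),0,2)[0];k=max(k,key=cv2.contourArea)[:,0,:]
            W=toz(s,k,z)[:,:2].astype(np.float32); (c,wh,a)=cv2.minAreaRect(W)
            cc=cv2.minEnclosingCircle(W)
            L=a if wh[0]>wh[1] else a+90
            print(t,round(d['conf'],2),np.round(d['box']),'rect',np.round(c,1),np.round(wh,1),'longaxis',round(np.deg2rad(L),3),'circ',np.round(cc[0],1),round(cc[1],1))
    return s
E
python3 - <<'E'
from h import *
look('wrist','w1.png',['meter','marker_mid','timer','vial','cap'])
go((410,-200,300))
E
```

```text
meter 0.91 [441. 444.  72.  63.] rect [406.  686.4] [52.7 82. ] longaxis 2.443 circ [411.1 690.4] 42.5
P [148.1 632.9 231.3] yaw 1.341 d cm [-44.48 -75.13  -6.87] rz 0 tilt [0. 0.] n 21.4 q6 -0.08 open 85.6 gf 0.0 F [ 0.5 -0.3  0.4] t 2.0
```

View pics/w1.png

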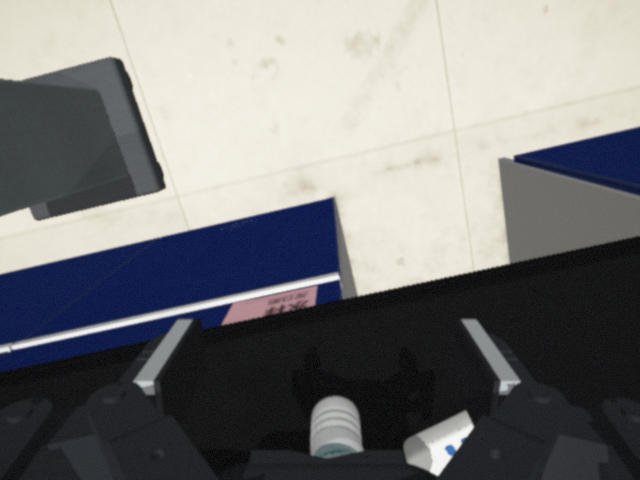

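Emit:
arm_command([
  {"x":-2.94,"y":-2.35,"z":-1.37,"rx":0,"ry":0,"rz":0,"grip":100},
  {"x":-2.94,"y":-2.35,"z":-1.37,"rx":0,"ry":0,"rz":0,"grip":100},
  {"x":-2.94,"y":-2.35,"z":-1.37,"rx":0,"ry":0,"rz":0,"grip":100},
  {"x":-2.94,"y":-2.35,"z":-1.37,"rx":0,"ry":0,"rz":0,"grip":100},
  {"x":-2.94,"y":-2.35,"z":-1.37,"rx":0,"ry":0,"rz":0,"grip":100},
  {"x":-2.94,"y":-2.35,"z":-1.37,"rx":0,"ry":0,"rz":0,"grip":100},
  {"x":-2.94,"y":-2.35,"z":-1.37,"rx":0,"ry":0,"rz":0,"grip":100},
  {"x":-2.94,"y":-2.35,"z":-1.37,"rx":0,"ry":0,"rz":0,"grip":100},
], force=40)

```text
t: 2.67
eef_pos: [334.9, 394.7, 341.9]
tool_rot: [0.0, 0.114, 0.993, 0.0]
force: [1.2, 1.3, 0.3]
opening: 85.5
grip_force: 0.0
```

Emit:
arm_command([
  {"x":-2.94,"y":-2.35,"z":-1.37},
  {"x":-2.94,"y":-2.35,"z":-1.37},
  {"x":-2.94,"y":-2.35,"z":-1.37},
  {"x":-2.94,"y":-2.35,"z":-1.37},
  {"x":-2.94,"y":-2.35,"z":-1.37},
  {"x":-2.94,"y":-2.35,"z":-1.37},
  {"x":-2.94,"y":-2.35,"z":-1.37},
  {"x":-2.94,"y":-2.35,"z":-1.37},
])

```text
validation failed for argument at $.pl...
```

Emit:
arm_command([
  {"x":-2.94,"y":-2.35,"z":-1.37,"rx":0,"ry":0,"rz":0,"grip":100},
  {"x":-2.94,"y":-2.35,"z":-1.37,"rx":0,"ry":0,"rz":0,"grip":100},
  {"x":-2.94,"y":-2.35,"z":-1.37,"rx":0,"ry":0,"rz":0,"grip":100},
  {"x":-2.94,"y":-2.35,"z":-1.37,"rx":0,"ry":0,"rz":0,"grip":100},
  {"x":-2.94,"y":-2.35,"z":-1.37,"rx":0,"ry":0,"rz":0,"grip":100},
  {"x":-2.94,"y":-2.35,"z":-1.37,"rx":0,"ry":0,"rz":0,"grip":100},
  {"x":-2.94,"y":-2.35,"z":-1.37,"rx":0,"ry":0,"rz":0,"grip":100},
  {"x":-2.94,"y":-2.35,"z":-1.37,"rx":0,"ry":0,"rz":0,"grip":100},
])

```text
t: 3.33
eef_pos: [521.2, 157.9, 451.5]
tool_rot: [0.0, 0.115, 0.993, 0.0]
force: [-0.1, 0.7, 0.5]
opening: 85.3
grip_force: 0.0
```

Emit:
arm_command([
  {"x":0,"y":0,"z":0,"rx":0,"ry":0,"rz":-0.115,"grip":100},
  {"x":0,"y":0,"z":0,"rx":0,"ry":0,"rz":-0.115,"grip":100},
  {"x":0,"y":0,"z":0,"rx":0,"ry":0,"rz":0,"grip":100},
  {"x":0,"y":0,"z":0,"rx":0,"ry":0,"rz":0,"grip":100},
])

```text
t: 3.67
eef_pos: [520.5, 159.5, 450.5]
tool_rot: [-0.0, 0.001, 1.0, 0.0]
force: [-0.4, 0.3, 0.4]
opening: 85.5
grip_force: 0.0
```

```bash
python3 - <<'E'
from h import *
look('wrist','w2.png',['meter','marker_mid','timer','vial','cap'])
go((570,-240,400))
E
```

```text
meter 0.68 [502. 148.  73. 120.] rect [494.4 389.7] [ 75.5 155.3] longaxis 3.065 circ [495.3 392.2] 80.4
marker_mid 0.73 [266. 110.  98.  43.] rect [439.8  78.5] [130.   19.3] longaxis 1.281 circ [442.7  77.7] 65.0
marker_mid 0.66 [278. 229.  27.  26.] rect [606.8  84.5] [31.7 32.9] longaxis 3.139 circ [606.8  84.3] 17.2
timer 0.58 [404.  88.  58.  65.] rect [415.2 255.8] [63.4 65.9] longaxis 1.941 circ [415.2 256.5] 40.7
vial 0.84 [396. 208.  37.  42.] rect [569.5 253.4] [58.3 43.3] longaxis 0.805 circ [569.1 253.9] 29.4
cap 0.91 [277. 229.  24.  24.] rect [604.6  85.3] [31.5 32.5] longaxis 3.139 circ [604.6  86. ] 17.2
P [520.2 160.  450.5] yaw 1.571 d cm [ -4.97 -40.     5.05] rz 0 tilt [-0. -0.] n 9.9 q6 -1.37 open 85.1 gf 0.0 F [-0.1  0.4 -0.2] t 3.9667
```

View pics/w2.png

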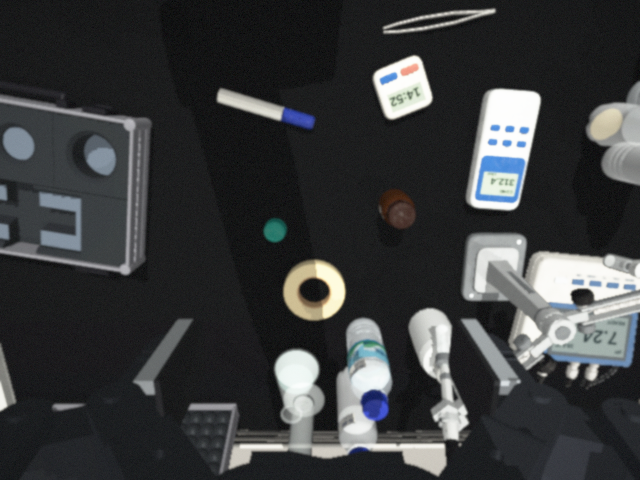

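Emit:
arm_command([
  {"x":-0.6,"y":-4.0,"z":0.6,"rx":0,"ry":0,"rz":0,"grip":100},
  {"x":-0.6,"y":-4.0,"z":0.6,"rx":0,"ry":0,"rz":0,"grip":100},
  {"x":-0.6,"y":-4.0,"z":0.6,"rx":0,"ry":0,"rz":0,"grip":100},
  {"x":-0.6,"y":-4.0,"z":0.6,"rx":0,"ry":0,"rz":0,"grip":100},
  {"x":-0.6,"y":-4.0,"z":0.6,"rx":0,"ry":0,"rz":0,"grip":100},
  {"x":-0.6,"y":-4.0,"z":0.6,"rx":0,"ry":0,"rz":0,"grip":100},
  {"x":-0.6,"y":-4.0,"z":0.6,"rx":0,"ry":0,"rz":0,"grip":100},
  {"x":-0.6,"y":-4.0,"z":0.6,"rx":0,"ry":0,"rz":0,"grip":100},
])

```text
t: 4.63
eef_pos: [568.4, -162.1, 402.4]
tool_rot: [0.0, 0.0, 1.0, -0.0]
force: [1.2, 0.4, 0.5]
opening: 85.5
grip_force: 0.0
```

Emit:
arm_command([
  {"x":0,"y":-4.0,"z":0,"rx":0,"ry":0,"rz":0,"grip":100},
  {"x":0,"y":-4.0,"z":0,"rx":0,"ry":0,"rz":0,"grip":100},
  {"x":0,"y":0,"z":0,"rx":0,"ry":0,"rz":0,"grip":100},
  {"x":0,"y":0,"z":0,"rx":0,"ry":0,"rz":0,"grip":100},
])

```text
t: 4.97
eef_pos: [568.3, -242.0, 401.7]
tool_rot: [-0.001, 0.002, 1.0, 0.0]
force: [0.2, 0.2, 0.0]
opening: 85.7
grip_force: 0.0
```

```bash
python3 - <<'E'
from h import *
s=look('wrist','w3.png',['case','insert_meter','insert_timer','insert_vial','insert_cap'])
np.savez('s3.npz',**s)
go((430,80,250),1.28-np.pi/2)
E
```

```text
case 0.87 [330. 139. 293. 234.] rect [ 526.9 -244.8] [303.8 231.4] longaxis 1.394 circ [ 528.6 -245. ] 181.3
insert_meter 0.91 [321. 186. 249. 122.] rect [ 576.7 -253.5] [290.8  98.9] longaxis 1.398 circ [ 572.4 -252.2] 151.0
insert_timer 0.86 [249.  85.  98. 110.] rect [ 464.6 -331.4] [97.7 97.4] longaxis 1.403 circ [ 464.1 -331.1] 67.4
insert_vial 0.65 [416. 116.  97. 102.] rect [ 497.6 -141.7] [96.5 95.9] longaxis 1.398 circ [ 498.  -142.2] 65.3
insert_cap 0.85 [334. 100.  98. 102.] rect [ 480.9 -236.7] [97.1 96.4] longaxis 1.398 circ [ 481.5 -236. ] 67.1
P [ 568.8 -238.9  403. ] yaw 1.573 d cm [13.82 31.93 15.28] rz -1.278 tilt [-0.0002  0.0007] n 9.3 q6 -2.06 open 85.4 gf 0.0 F [ 0.6 -0.6  0.2] t 5.2667
```

View pics/w3.png

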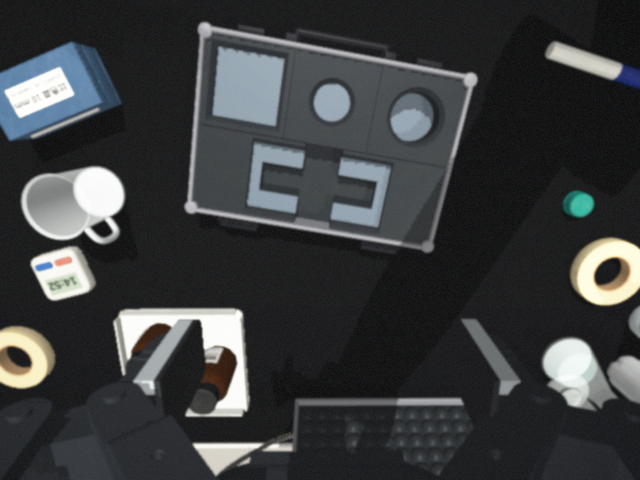

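Emit:
arm_command([
  {"x":0,"y":0,"z":1.5,"rx":0,"ry":0,"rz":0.124,"grip":100},
  {"x":0,"y":0,"z":1.5,"rx":0,"ry":0,"rz":0.124,"grip":100},
  {"x":0,"y":0,"z":1.5,"rx":0,"ry":0,"rz":0.124,"grip":100},
  {"x":0,"y":0,"z":1.5,"rx":0,"ry":0,"rz":0.124,"grip":100},
  {"x":0,"y":0,"z":1.5,"rx":0,"ry":0,"rz":0.124,"grip":100},
  {"x":0,"y":0,"z":1.5,"rx":0,"ry":0,"rz":0.124,"grip":100},
  {"x":0,"y":0,"z":1.5,"rx":0,"ry":0,"rz":0.124,"grip":100},
  {"x":0,"y":0,"z":1.5,"rx":0,"ry":0,"rz":0.124,"grip":100},
])

```text
t: 5.93
eef_pos: [568.8, -239.2, 282.2]
tool_rot: [0.0, 0.478, 0.878, 0.0]
force: [-0.4, 0.2, -0.4]
opening: 85.4
grip_force: 0.0
```

Emit:
arm_command([
  {"x":0,"y":0,"z":1.5,"rx":0,"ry":0,"rz":0.124,"grip":100},
  {"x":0,"y":0,"z":1.5,"rx":0,"ry":0,"rz":0.124,"grip":100},
  {"x":0,"y":0,"z":1.5,"rx":0,"ry":0,"rz":0.124,"grip":100},
  {"x":0,"y":0,"z":1.5,"rx":0,"ry":0,"rz":0.124,"grip":100},
  {"x":0,"y":0,"z":1.5,"rx":0,"ry":0,"rz":0.124,"grip":100},
  {"x":0,"y":0,"z":1.5,"rx":0,"ry":0,"rz":0.124,"grip":100},
  {"x":0,"y":0,"z":1.5,"rx":0,"ry":0,"rz":0.124,"grip":100},
])

```text
t: 6.52
eef_pos: [568.9, -239.3, 177.3]
tool_rot: [0.0, 0.803, 0.596, 0.0]
force: [-0.7, -0.5, -0.5]
opening: 85.0
grip_force: 0.0
```

Emit:
arm_command([
  {"x":2.97,"y":-2.38,"z":0,"rx":0,"ry":0,"rz":0,"grip":100},
  {"x":2.97,"y":-2.38,"z":0,"rx":0,"ry":0,"rz":0,"grip":100},
  {"x":2.97,"y":-2.38,"z":0,"rx":0,"ry":0,"rz":0,"grip":100},
  {"x":2.97,"y":-2.38,"z":0,"rx":0,"ry":0,"rz":0,"grip":100},
  {"x":2.97,"y":-2.38,"z":0,"rx":0,"ry":0,"rz":0,"grip":100},
  {"x":2.97,"y":-2.38,"z":0,"rx":0,"ry":0,"rz":0,"grip":100},
  {"x":2.97,"y":-2.38,"z":0,"rx":0,"ry":0,"rz":0,"grip":100},
  {"x":2.97,"y":-2.38,"z":0,"rx":0,"ry":0,"rz":0,"grip":100},
])

```text
t: 7.18
eef_pos: [452.6, 43.9, 178.0]
tool_rot: [0.0, 0.801, 0.598, 0.001]
force: [0.6, 0.4, 0.3]
opening: 85.3
grip_force: 0.0
```

```bash
python3 - <<'E'
from h import *
go((440,79,2),1.281-np.pi/2)
E
```

```text
P [452.6  43.9 178. ] yaw -0.288 d cm [ 3.   -2.23 17.6 ] rz 0.002 tilt [ 0.0013 -0.0005] n 4.4 q6 0.27 open 85.3 gf 0.0 F [0.6 0.4 0.3] t 7.1833
```

Emit:
arm_command([
  {"x":3.0,"y":-2.23,"z":1,"rx":0,"ry":0,"rz":0,"grip":100},
  {"x":0,"y":0,"z":3.5,"rx":0,"ry":0,"rz":0,"grip":100},
  {"x":0,"y":0,"z":3.5,"rx":0,"ry":0,"rz":0,"grip":100},
  {"x":0,"y":0,"z":3.5,"rx":0,"ry":0,"rz":0,"grip":100},
  {"x":0,"y":0,"z":3.0,"rx":0,"ry":0,"rz":0,"grip":100},
  {"x":0,"y":0,"z":2.0,"rx":0,"ry":0,"rz":0,"grip":100},
  {"x":0,"y":0,"z":1.0,"rx":0,"ry":0,"rz":0,"grip":60},
  {"x":0,"y":0,"z":0,"rx":0,"ry":0,"rz":0,"grip":40},
], force=30)

```text
t: 7.85
eef_pos: [438.8, 77.2, 0.5]
tool_rot: [-0.001, 0.801, 0.598, -0.002]
force: [-0.9, 0.7, -0.7]
opening: 63.9
grip_force: 0.0
```

```bash
python3 - <<'E'
from h import *
go((440,79,2),1.281-np.pi/2)
snap('wrist','w4.png')
E
```

```text
P [438.8  77.2   0.5] yaw -0.288 d cm [ 0.21  0.06 -0.15] rz 0.002 tilt [-0.0044  0.0016] n 0.1 q6 0.34 open 63.9 gf 0.0 F [-0.9  0.7 -0.7] t 7.85
```

View pics/w4.png

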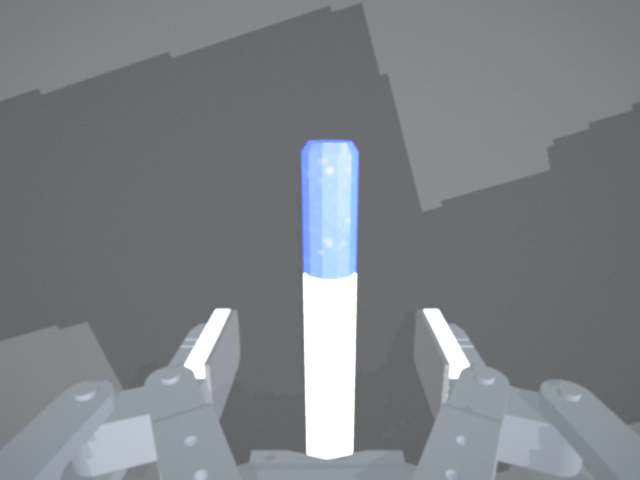

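Emit:
arm_command([
  {"x":0.1,"y":0,"z":-0.1,"rx":0,"ry":0,"rz":0,"grip":20},
  {"x":0,"y":0,"z":-0.1,"rx":0,"ry":0,"rz":0,"grip":5},
  {"x":0,"y":0,"z":0,"rx":0,"ry":0,"rz":0,"grip":5},
  {"x":0,"y":0,"z":0,"rx":0,"ry":0,"rz":0,"grip":5},
  {"x":0,"y":0,"z":0,"rx":0,"ry":0,"rz":0,"grip":5},
  {"x":0,"y":0,"z":0,"rx":0,"ry":0,"rz":0,"grip":5},
])

```text
t: 8.4
eef_pos: [443.1, 77.9, 6.7]
tool_rot: [0.001, 0.802, 0.598, 0.002]
force: [-1.5, 0.4, 7.1]
opening: 15.8
grip_force: 30.3
```

```bash
python3 - <<'E'
from h import *
s=snap('wrist','w5.png'); o,p,M=tool()
print((toz(s,[[330,140]],8.5)-p)@M)
h=cv2.cvtColor(s['img'],cv2.COLOR_RGB2HSV); m=(h[...,1]>110)&(h[...,0]>95)&(h[...,0]<135)
ys,xs=np.nonzero(m);print(ys.min(),ys.max(),xs[ys<ys.min()+100].mean())
print('cap end now',(toz(s,[[xs[ys<ys.min()+100].mean(),ys.min()]],8.5)-p)@M)
go((440,79,160))
E
```

```text
[[67.09619027  1.0578127  -1.68190023]]
144 271 313.94391534391536
cap end now [[65.82121869 -4.19936305 -1.70191483]]
P [443.1  77.9   6.7] yaw -0.289 d cm [  0.04  -0.28 -15.33] rz 0 tilt [ 0.0034 -0.0015] n 3.7 q6 0.34 open 16.1 gf 30.3 F [-1.9  0.8  6.1] t 8.45
```

Emit:
arm_command([
  {"x":0,"y":0,"z":-1.5,"rx":0,"ry":0,"rz":0,"grip":5},
  {"x":0,"y":0,"z":-3.0,"rx":0,"ry":0,"rz":0,"grip":5},
  {"x":0,"y":0,"z":-3.5,"rx":0,"ry":0,"rz":-0.058,"grip":5},
  {"x":0,"y":0,"z":-3.5,"rx":0,"ry":0,"rz":-0.058,"grip":5},
  {"x":0,"y":0,"z":-2.5,"rx":0,"ry":0,"rz":0,"grip":5},
], force=45)

```text
t: 8.87
eef_pos: [442.4, 77.7, 148.5]
tool_rot: [0.001, 0.765, 0.644, 0.002]
force: [0.2, -0.2, -0.8]
opening: 15.3
grip_force: 45.8
```

Emit:
arm_command([
  {"x":-3.37,"y":2.1,"z":0,"rx":0,"ry":0,"rz":0,"grip":5},
  {"x":-3.37,"y":2.1,"z":0,"rx":0,"ry":0,"rz":0,"grip":5},
  {"x":-3.37,"y":2.1,"z":0,"rx":0,"ry":0,"rz":0,"grip":5},
  {"x":-3.37,"y":2.1,"z":0,"rx":0,"ry":0,"rz":0,"grip":5},
  {"x":-3.37,"y":2.1,"z":0,"rx":0,"ry":0,"rz":0,"grip":5},
  {"x":-3.37,"y":2.1,"z":0,"rx":0,"ry":0,"rz":0,"grip":5},
  {"x":-3.37,"y":2.1,"z":0,"rx":0,"ry":0,"rz":0,"grip":5},
  {"x":-3.37,"y":2.1,"z":0,"rx":0,"ry":0,"rz":0,"grip":5},
])

```text
t: 9.53
eef_pos: [560.8, -219.0, 145.1]
tool_rot: [0.0, 0.766, 0.643, 0.0]
force: [0.2, 0.2, 0.6]
opening: 15.2
grip_force: 45.8
```

```bash
python3 - <<'E'
from h import *
s=snap('wrist','w6.png')
go((576.4,-255.2,26),-0.174)
E
```

```text
P [ 563.  -225.1  145.5] yaw -0.177 d cm [-2.67  1.79 11.97] rz -0.003 tilt [0.0047 0.0048] n 3.0 q6 -0.29 open 15.4 gf 45.8 F [-0.4 -3.8  0.7] t 9.5833
```

View pics/w6.png

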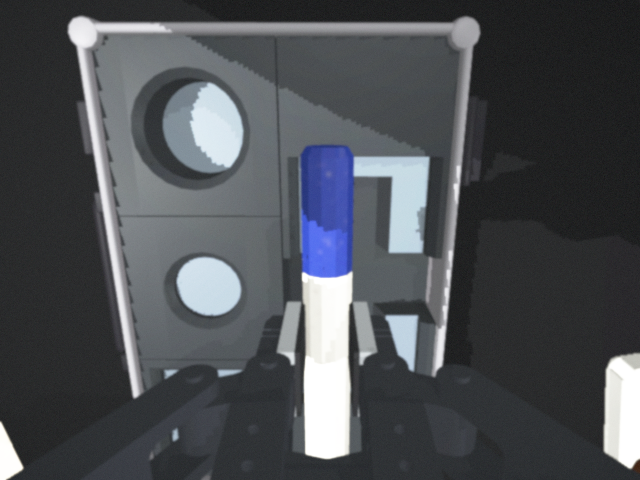

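Emit:
arm_command([
  {"x":-2.67,"y":1.79,"z":0,"rx":0,"ry":0,"rz":0,"grip":5},
  {"x":0,"y":0,"z":2.5,"rx":0.002,"ry":0.002,"rz":0,"grip":5},
  {"x":0,"y":0,"z":2.5,"rx":0,"ry":0,"rz":0,"grip":5},
  {"x":0,"y":0,"z":2.0,"rx":0,"ry":0,"rz":0,"grip":5},
  {"x":0,"y":0,"z":0,"rx":0,"ry":0,"rz":0,"grip":5},
  {"x":0,"y":0,"z":0,"rx":0,"ry":0,"rz":0,"grip":5},
])

```text
t: 10.08
eef_pos: [572.4, -245.6, 73.6]
tool_rot: [-0.003, 0.766, 0.643, -0.0]
force: [-0.0, -1.1, -0.2]
opening: 15.4
grip_force: 45.8
```

```bash
python3 - <<'E'
from h import *
go((576.4,-255.2,25),-0.174)
E
```

```text
P [ 572.4 -245.6   73.6] yaw -0.173 d cm [-0.89  0.58  4.86] rz 0.001 tilt [-0.0045 -0.0028] n 1.2 q6 -0.32 open 15.4 gf 45.8 F [-0.  -1.1 -0.2] t 10.0833
```

Emit:
arm_command([
  {"x":-0.89,"y":0.58,"z":0,"rx":0,"ry":0,"rz":0,"grip":5},
  {"x":0,"y":0,"z":1.5,"rx":0,"ry":0,"rz":0,"grip":5},
  {"x":0,"y":0,"z":1.0,"rx":0,"ry":0,"rz":0,"grip":5},
  {"x":0,"y":0,"z":1.0,"rx":0,"ry":0,"rz":0,"grip":5},
  {"x":0,"y":0,"z":0.7,"rx":0,"ry":0,"rz":0,"grip":5},
  {"x":0,"y":0,"z":0.4,"rx":0,"ry":0,"rz":0,"grip":5},
  {"x":0,"y":0,"z":0,"rx":0,"ry":0,"rz":0,"grip":5},
  {"x":0,"y":0,"z":0,"rx":0,"ry":0,"rz":0,"grip":5},
])

```text
t: 10.75
eef_pos: [577.2, -255.5, 28.1]
tool_rot: [-0.002, 0.765, 0.643, -0.0]
force: [0.3, 0.1, -0.7]
opening: 15.4
grip_force: 45.8
```

```bash
python3 - <<'E'
from h import *
go((576.4,-255.2,24),-0.174)
E
```

```text
P [ 577.2 -255.5   28.1] yaw -0.173 d cm [ 0.01 -0.08  0.41] rz 0.001 tilt [-0.0027 -0.0023] n 0.1 q6 -0.33 open 15.4 gf 45.8 F [ 0.3  0.1 -0.7] t 10.75
```

Lower 4 mm, open partly, retreat up, then turn towards the meter.

Emit:
arm_command([
  {"x":0,"y":-0.08,"z":0.3,"rx":0,"ry":0,"rz":0,"grip":5},
  {"x":0,"y":0,"z":0,"rx":0,"ry":0,"rz":0,"grip":5},
  {"x":0,"y":0,"z":0,"rx":0,"ry":0,"rz":0,"grip":30},
  {"x":0,"y":0,"z":0,"rx":0,"ry":0,"rz":0,"grip":45},
  {"x":0,"y":0,"z":0,"rx":0,"ry":0,"rz":0,"grip":45},
  {"x":0,"y":0,"z":0,"rx":0,"ry":0,"rz":0,"grip":45},
  {"x":0,"y":0,"z":-1.5,"rx":0,"ry":0,"rz":0,"grip":45},
  {"x":0,"y":0,"z":-3.0,"rx":0,"ry":0,"rz":0,"grip":45},
])

```text
t: 11.42
eef_pos: [573.7, -254.1, 67.1]
tool_rot: [-0.006, 0.766, 0.643, -0.001]
force: [-0.0, -0.6, -0.7]
opening: 38.5
grip_force: 0.0
```

Emit:
arm_command([
  {"x":0,"y":0,"z":-3.5,"rx":0,"ry":0,"rz":0,"grip":100},
  {"x":0,"y":0,"z":-3.5,"rx":0,"ry":0,"rz":0,"grip":100},
  {"x":0,"y":0,"z":-3.5,"rx":0,"ry":0,"rz":0,"grip":100},
  {"x":0,"y":0,"z":-3.0,"rx":0,"ry":0,"rz":0,"grip":100},
  {"x":0,"y":0,"z":0,"rx":0,"ry":0,"rz":0,"grip":100},
  {"x":0,"y":0,"z":0,"rx":0,"ry":0,"rz":0,"grip":100},
])

```text
t: 11.92
eef_pos: [578.4, -256.8, 210.4]
tool_rot: [0.002, 0.766, 0.643, 0.001]
force: [0.1, 0.5, -1.5]
opening: 85.6
grip_force: 0.0
```

```bash
python3 - <<'E'
from h import *
s=snap('wrist','w7.png')
print(toz(s,[[0,0]],0)[0])
# meter corners in w2 need its pose: take top camera corners again
t=viewer.snapshot('top')
for d in models.silhouettes('top','marker_mid'): print(d['conf'],d['box'],toz(t,[d['box'][:2]],28))
go((493,391,150),1.45)
E
```

```text
[366.86239185 -62.43604475   0.        ]
0.55 [478.4, 225.4, 35.2, 9.9] [[ 576.00413552 -239.41050384   28.        ]]
P [ 576.1 -255.6  204.3] yaw -0.173 d cm [ 62.24 -19.29   5.68] rz 1.519 tilt [-0.0042 -0.0027] n 16.0 q6 -0.33 open 85.3 gf 0.0 F [ 0.   1.8 -1.6] t 12.0667
```

View pics/w7.png

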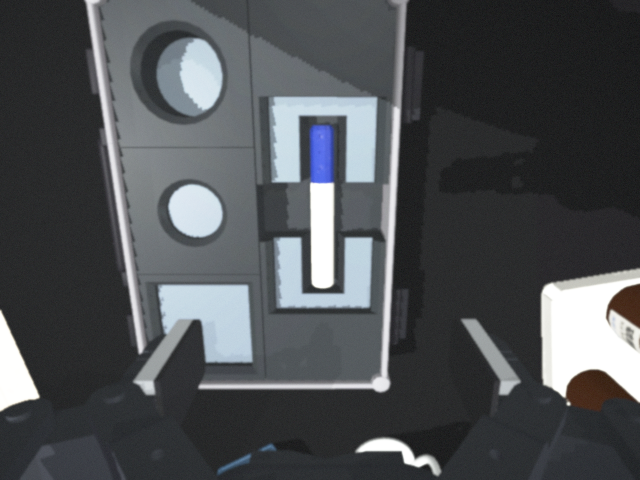

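Emit:
arm_command([
  {"x":3.89,"y":-1.2,"z":0,"rx":0,"ry":0,"rz":0,"grip":100},
  {"x":3.89,"y":-1.2,"z":0,"rx":0,"ry":0,"rz":0,"grip":100},
  {"x":3.89,"y":-1.2,"z":0,"rx":0,"ry":0,"rz":0,"grip":100},
  {"x":3.89,"y":-1.2,"z":0,"rx":0,"ry":0,"rz":0,"grip":100},
  {"x":3.89,"y":-1.2,"z":0,"rx":0,"ry":0,"rz":0,"grip":100},
  {"x":3.89,"y":-1.2,"z":0,"rx":0,"ry":0,"rz":0,"grip":100},
  {"x":3.89,"y":-1.2,"z":0,"rx":0,"ry":0,"rz":0,"grip":100},
  {"x":3.89,"y":-1.2,"z":0,"rx":0,"ry":0,"rz":0,"grip":100},
])

```text
t: 12.73
eef_pos: [534.1, 68.9, 204.3]
tool_rot: [-0.002, 0.766, 0.643, -0.001]
force: [0.1, 0.6, -0.3]
opening: 85.5
grip_force: 0.0
```

Emit:
arm_command([
  {"x":3.89,"y":-1.2,"z":0,"rx":0,"ry":0,"rz":0,"grip":100},
  {"x":3.89,"y":-1.2,"z":0,"rx":0,"ry":0,"rz":0,"grip":100},
  {"x":3.89,"y":-1.2,"z":0,"rx":0,"ry":0,"rz":0,"grip":100},
  {"x":3.89,"y":-1.2,"z":0,"rx":0,"ry":0,"rz":0,"grip":100},
  {"x":3.89,"y":-1.2,"z":0,"rx":0,"ry":0,"rz":0,"grip":100},
  {"x":3.89,"y":-1.2,"z":0,"rx":0,"ry":0,"rz":0,"grip":100},
  {"x":3.89,"y":-1.2,"z":0,"rx":0,"ry":0,"rz":0,"grip":100},
  {"x":3.89,"y":-1.2,"z":0,"rx":0,"ry":0,"rz":0,"grip":100},
])

```text
t: 13.4
eef_pos: [493.3, 391.6, 204.8]
tool_rot: [-0.002, 0.765, 0.643, -0.002]
force: [1.0, -0.0, -0.0]
opening: 85.1
grip_force: 0.0
```

Emit:
arm_command([
  {"x":0,"y":0,"z":0,"rx":0,"ry":0,"rz":-0.1245,"grip":100},
  {"x":0,"y":0,"z":0,"rx":0,"ry":0,"rz":-0.1245,"grip":100},
  {"x":0,"y":0,"z":0,"rx":0,"ry":0,"rz":-0.1245,"grip":100},
  {"x":0,"y":0,"z":0,"rx":0,"ry":0,"rz":-0.1245,"grip":100},
  {"x":0,"y":0,"z":0,"rx":0,"ry":0,"rz":-0.1245,"grip":100},
  {"x":0,"y":0,"z":0,"rx":0,"ry":0,"rz":-0.1245,"grip":100},
  {"x":0,"y":0,"z":0,"rx":0,"ry":0,"rz":-0.1245,"grip":100},
  {"x":0,"y":0,"z":0,"rx":0,"ry":0,"rz":-0.1245,"grip":100},
])

```text
t: 14.07
eef_pos: [493.9, 389.6, 204.7]
tool_rot: [-0.002, 0.362, 0.932, -0.001]
force: [-0.1, -0.2, -0.4]
opening: 85.7
grip_force: 0.0
```

Emit:
arm_command([
  {"x":0,"y":0,"z":0,"rx":0,"ry":0,"rz":-0.1245,"grip":100},
  {"x":0,"y":0,"z":0,"rx":0,"ry":0,"rz":-0.1245,"grip":100},
  {"x":0,"y":0,"z":0,"rx":0,"ry":0,"rz":-0.1245,"grip":100},
  {"x":0,"y":0,"z":0,"rx":0,"ry":0,"rz":-0.1245,"grip":100},
  {"x":0,"y":0,"z":0,"rx":0,"ry":0,"rz":-0.1245,"grip":100},
  {"x":0,"y":0,"z":0,"rx":0,"ry":0,"rz":0,"grip":100},
])

```text
t: 14.57
eef_pos: [494.0, 389.5, 204.8]
tool_rot: [-0.002, 0.062, 0.998, -0.0]
force: [-0.5, -0.6, -0.2]
opening: 85.6
grip_force: 0.0
```

```bash
python3 - <<'E'
from h import *
s=snap('wrist','w8.png'); o,p,M=tool()
# reconstruct w2 view
Rm=cv2.Rodrigues(np.array(s['rvec'],float))[0]; c=-Rm.T@np.array(s['tvec'],float).ravel()
ct=M.T@(c-p); Rt=Rm@M
p2=np.array([520.3,159.8,450.5]); M2=np.array([[-1,0,0],[0,1,0],[0,0,-1.]]); 
s2=dict(s); R2=Rt@M2.T; s2['rvec']=cv2.Rodrigues(R2)[0]; s2['tvec']=-R2@(p2+M2@ct)
Q=toz(s2,[[485,90],[540,93],[519,210],[468,206]],26)[:,:2];print(Q.round(),Q.mean(0))
d=Q[3]-Q[0]+Q[2]-Q[1];print(np.arctan2(d[1],d[0]))
T=toz(s2,[[372,75],[418,56],[433,100],[388,119]],18)[:,:2];print('timer',T.round(),T.mean(0),[np.arctan2(*(T[i+1]-T[i])[::-1]) for i in range(3)])
print('vial lid',toz(s2,[[402,216]],76),'cap',toz(s2,[[275,230]],16))
go((493,391,150),1.45)
E
```

```text
[[417. 359.]
 [420. 430.]
 [572. 424.]
 [566. 353.]] [493.59872907 391.60703012]
-0.03733136303660705
timer [[399. 216.]
 [376. 273.]
 [429. 296.]
 [453. 239.]] [414.16121669 256.23959139] [np.float64(1.947473578758082), np.float64(0.41463924720892553), np.float64(-1.174643680539602)]
vial lid [[568.86144179 254.399297    76.        ]] cap [[604.67792454  86.15964537  16.        ]]
P [494.1 389.6 205.1] yaw 1.443 d cm [0.1  0.12 5.51] rz -0.007 tilt [-0.0002 -0.0046] n 1.3 q6 -0.86 open 85.3 gf 0.0 F [ 0.6  0.1 -0.2] t 14.6167
```

View pics/w8.png

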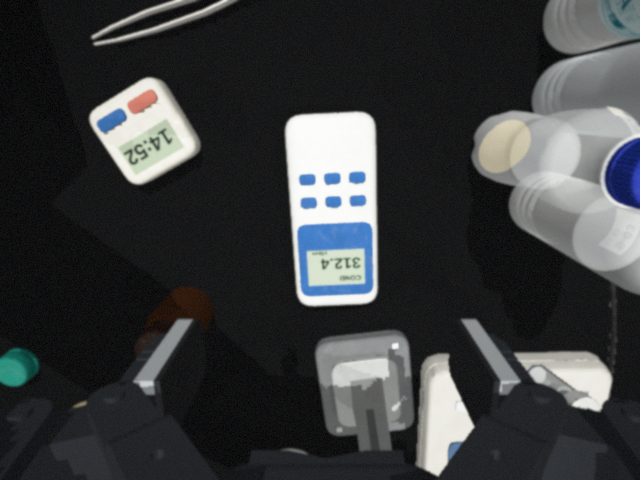

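```bash
python3 - <<'E'
from h import *
s=viewer.snapshot('wrist')
Q=toz(s,[[285,113],[376,111],[378,304],[298,305]],26)[:,:2];print(Q.round(),Q.mean(0))
d=Q[3]-Q[0]+Q[2]-Q[1];a=np.arctan2(d[1],d[0]);print(a)
go((*Q.mean(0),8),a+np.pi/2)
E
```

```text
[[415. 369.]
 [422. 435.]
 [576. 422.]
 [568. 356.]] [494.88733767 395.32408155]
-0.0841479278582704
P [494.2 389.7 205.4] yaw 1.442 d cm [-0.08  0.56 19.74] rz -0.044 tilt [ 0.0002 -0.0041] n 4.8 q6 -0.86 open 85.4 gf 0.0 F [ 0.2 -0.5 -1.2] t 14.6667
```

Emit:
arm_command([
  {"x":-0.08,"y":0.5,"z":3,"rx":0,"ry":-0.002,"rz":-0.045,"grip":100},
  {"x":0,"y":0,"z":3.5,"rx":0,"ry":0,"rz":0,"grip":100},
  {"x":0,"y":0,"z":3.5,"rx":0,"ry":0,"rz":0,"grip":100},
  {"x":0,"y":0,"z":3.5,"rx":0,"ry":0,"rz":0,"grip":100},
  {"x":0,"y":0,"z":2.5,"rx":0,"ry":0,"rz":0,"grip":100},
  {"x":0,"y":0,"z":0,"rx":0,"ry":0,"rz":0,"grip":100},
  {"x":0,"y":0,"z":0,"rx":0,"ry":0,"rz":0,"grip":100},
], force=50)

```text
t: 15.25
eef_pos: [494.9, 394.4, 45.0]
tool_rot: [-0.002, 0.041, 0.999, -0.0]
force: [1.1, -0.6, 0.7]
opening: 85.1
grip_force: 0.0
```

```bash
python3 - <<'E'
from h import *
s=snap('wrist','w9.png')
go((495,395,8),1.487)
E
```

```text
P [496.5 395.5  47.6] yaw 1.489 d cm [ 0.15 -0.08  3.96] rz 0.002 tilt [0.0021 0.0002] n 1.0 q6 -0.9 open 85.3 gf 0.0 F [ 0.7 -0.   0.9] t 15.3
```

View pics/w9.png

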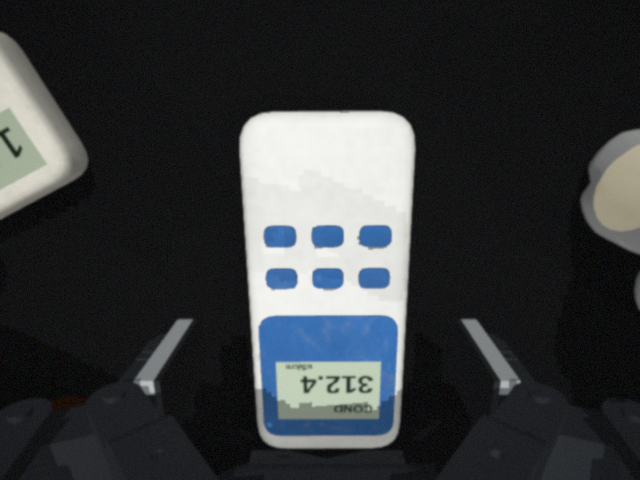

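Emit:
arm_command([
  {"x":0.1,"y":0,"z":2.0,"rx":0,"ry":0,"rz":0,"grip":100},
  {"x":0,"y":0,"z":1.3,"rx":0,"ry":0,"rz":0,"grip":100},
  {"x":0,"y":0,"z":0.6,"rx":0,"ry":0,"rz":0,"grip":100},
  {"x":0,"y":0,"z":0,"rx":0,"ry":0,"rz":0,"grip":85},
  {"x":0,"y":0,"z":0,"rx":0,"ry":0,"rz":0,"grip":65},
  {"x":0,"y":0,"z":0,"rx":0,"ry":0,"rz":0,"grip":65},
  {"x":0,"y":0,"z":0,"rx":0,"ry":0,"rz":0,"grip":65},
  {"x":0,"y":0,"z":0,"rx":0,"ry":0,"rz":0,"grip":65},
], force=60)

```text
t: 15.97
eef_pos: [495.8, 395.9, 9.0]
tool_rot: [0.001, 0.04, 0.999, 0.001]
force: [0.3, 0.9, 0.7]
opening: 66.2
grip_force: 69.9
```

```bash
python3 - <<'E'
from h import *
go((495,395,8),1.487)
E
```

```text
P [495.8 395.9   9. ] yaw 1.49 d cm [ 0.08 -0.09  0.1 ] rz 0.003 tilt [0.0029 0.0013] n 0.0 q6 -0.9 open 66.2 gf 69.9 F [0.3 0.9 0.7] t 15.9667
```

Emit:
arm_command([
  {"x":0,"y":0,"z":-1.0,"rx":0,"ry":0,"rz":0,"grip":65},
  {"x":0,"y":0,"z":-2.5,"rx":0,"ry":0,"rz":0,"grip":65},
  {"x":0,"y":0,"z":-3.5,"rx":0,"ry":0,"rz":0,"grip":65},
  {"x":0,"y":0,"z":-4.0,"rx":0,"ry":0,"rz":0,"grip":65},
  {"x":0,"y":0,"z":-4.0,"rx":0,"ry":0,"rz":0,"grip":65},
  {"x":0,"y":-1.5,"z":-3.0,"rx":0,"ry":0,"rz":0,"grip":65},
  {"x":-0.8,"y":-3.5,"z":0,"rx":0,"ry":0,"rz":0,"grip":65},
  {"x":-0.8,"y":-3.8,"z":0,"rx":0,"ry":0,"rz":0,"grip":65},
])

```text
t: 16.63
eef_pos: [505.4, 307.1, 192.6]
tool_rot: [0.003, 0.039, 0.999, 0.003]
force: [0.5, -0.6, -2.2]
opening: 66.3
grip_force: 69.6
```

Emit:
arm_command([
  {"x":-0.8,"y":-3.8,"z":0,"rx":0,"ry":0,"rz":0,"grip":65},
  {"x":-0.8,"y":-3.8,"z":0,"rx":0,"ry":0,"rz":0,"grip":65},
  {"x":-0.8,"y":-3.8,"z":0,"rx":0,"ry":0,"rz":0,"grip":65},
  {"x":-0.8,"y":-3.8,"z":0,"rx":0,"ry":0,"rz":0,"grip":65},
  {"x":-0.8,"y":-3.8,"z":0,"rx":0,"ry":0,"rz":0,"grip":65},
  {"x":0,"y":0,"z":0,"rx":0,"ry":0,"rz":0.119,"grip":65},
  {"x":0,"y":0,"z":0,"rx":0,"ry":0,"rz":0.119,"grip":65},
  {"x":0,"y":0,"z":0,"rx":0,"ry":0,"rz":0.119,"grip":65},
])

```text
t: 17.3
eef_pos: [528.6, 112.4, 188.0]
tool_rot: [-0.0, 0.221, 0.975, 0.001]
force: [0.4, 1.0, -1.8]
opening: 66.5
grip_force: 69.6
```

Emit:
arm_command([
  {"x":0,"y":0,"z":0,"rx":0,"ry":0,"rz":0.119,"grip":65},
  {"x":0,"y":0,"z":0,"rx":0,"ry":0,"rz":0.119,"grip":65},
  {"x":0,"y":0,"z":0,"rx":0,"ry":0,"rz":0.119,"grip":65},
  {"x":0,"y":0,"z":0,"rx":0,"ry":0,"rz":0.119,"grip":65},
  {"x":0,"y":0,"z":0,"rx":0,"ry":0,"rz":0.119,"grip":65},
  {"x":0,"y":0,"z":0,"rx":0,"ry":0,"rz":0.119,"grip":65},
  {"x":0,"y":0,"z":0,"rx":0,"ry":0,"rz":0.119,"grip":65},
  {"x":0,"y":0,"z":0,"rx":0,"ry":0,"rz":0.119,"grip":65},
])

```text
t: 17.97
eef_pos: [528.4, 113.5, 187.9]
tool_rot: [-0.001, 0.642, 0.766, 0.001]
force: [-0.1, 0.9, -1.8]
opening: 66.0
grip_force: 69.6
```

Emit:
arm_command([
  {"x":0,"y":0,"z":0,"rx":0,"ry":0,"rz":0.119,"grip":65},
  {"x":0,"y":0,"z":0,"rx":0,"ry":0,"rz":0.119,"grip":65},
  {"x":0,"y":0,"z":0,"rx":0,"ry":0,"rz":0.119,"grip":65},
  {"x":0,"y":0,"z":0,"rx":0,"ry":0,"rz":0,"grip":65},
  {"x":0,"y":0,"z":0,"rx":0,"ry":0,"rz":0,"grip":65},
])

```text
t: 18.38
eef_pos: [528.6, 113.5, 187.8]
tool_rot: [-0.001, 0.765, 0.644, 0.001]
force: [0.3, 1.2, -2.1]
opening: 66.2
grip_force: 69.6
```

```bash
python3 - <<'E'
from h import *
go((576.5,-253.5,130),-0.174)
E
```

```text
P [528.6 113.5 187.8] yaw -0.173 d cm [-35.35  11.02   5.71] rz 0.001 tilt [ 0.0001 -0.0022] n 9.1 q6 0.28 open 66.2 gf 69.6 F [ 0.3  1.2 -2.1] t 18.3833
```

Emit:
arm_command([
  {"x":-3.53,"y":1.1,"z":0,"rx":0,"ry":0,"rz":0,"grip":65},
  {"x":-3.53,"y":1.1,"z":0,"rx":0,"ry":0,"rz":0,"grip":65},
  {"x":-3.53,"y":1.1,"z":0,"rx":0,"ry":0,"rz":0,"grip":65},
  {"x":-3.53,"y":1.1,"z":0,"rx":0,"ry":0,"rz":0,"grip":65},
  {"x":-3.53,"y":1.1,"z":0,"rx":0,"ry":0,"rz":0,"grip":65},
  {"x":-3.53,"y":1.1,"z":0,"rx":0,"ry":0,"rz":0,"grip":65},
  {"x":-3.53,"y":1.1,"z":0,"rx":0,"ry":0,"rz":0,"grip":65},
  {"x":-3.53,"y":1.1,"z":0,"rx":0,"ry":0,"rz":0,"grip":65},
])

```text
t: 19.05
eef_pos: [565.9, -181.7, 187.2]
tool_rot: [-0.001, 0.765, 0.644, 0.001]
force: [1.4, -0.0, -1.6]
opening: 66.1
grip_force: 69.6
```

Emit:
arm_command([
  {"x":-3.53,"y":1.1,"z":0,"rx":0,"ry":0,"rz":0,"grip":65},
  {"x":-3.53,"y":1.1,"z":0,"rx":0,"ry":0,"rz":0,"grip":65},
  {"x":0,"y":0,"z":3,"rx":0,"ry":0,"rz":0,"grip":65},
  {"x":0,"y":0,"z":3,"rx":0,"ry":0,"rz":0,"grip":65},
  {"x":0,"y":0,"z":3,"rx":0,"ry":0,"rz":0,"grip":65},
  {"x":0,"y":0,"z":0,"rx":0,"ry":0,"rz":0,"grip":65},
  {"x":0,"y":0,"z":0,"rx":0,"ry":0,"rz":0,"grip":65},
  {"x":0,"y":0,"z":0,"rx":0,"ry":0,"rz":0,"grip":65},
])

```text
t: 19.72
eef_pos: [576.4, -253.4, 98.6]
tool_rot: [0.0, 0.766, 0.643, 0.001]
force: [0.6, -0.4, -0.8]
opening: 66.1
grip_force: 69.6
```

```bash
python3 - <<'E'
from h import *
s=snap('wrist','w10.png')
go((576.5,-253.5,44),-0.174)
E
```

```text
P [ 577.1 -253.7   99.7] yaw -0.174 d cm [ 0.   -0.08  5.57] rz -0.0 tilt [ 0.0041 -0.0007] n 1.4 q6 -0.33 open 66.2 gf 69.6 F [ 0.2 -0.5 -2.4] t 19.7667
```

View pics/w10.png

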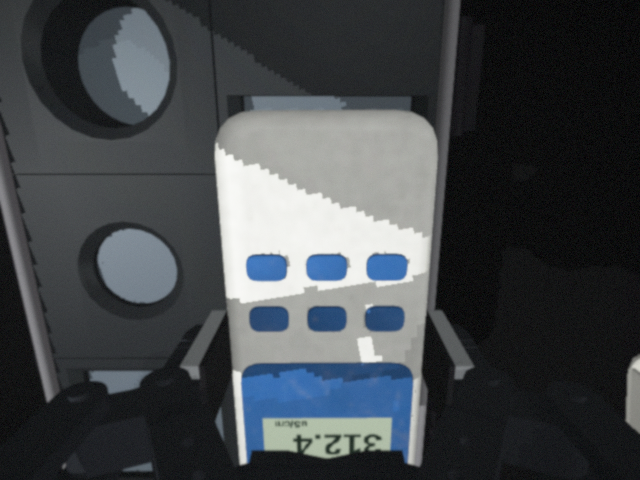

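```bash
python3 - <<'E'
from h import *
s=viewer.snapshot('wrist');o,p,M=tool()
print(((toz(s,[[326,112],[217,150],[437,150]],p[2]+16)-p)@M).round(1),p)
E
```

```text
[[ 75.9  -0.5 -16. ]
 [ 65.2 -32.6 -16.1]
 [ 65.2  32.3 -15.8]] [ 577.29517171 -253.76448721  100.10864142]
```

Emit:
arm_command([
  {"x":0,"y":0,"z":1.5,"rx":0,"ry":0,"rz":0,"grip":65},
  {"x":0,"y":0,"z":1.2,"rx":0,"ry":0,"rz":0,"grip":65},
  {"x":0,"y":0,"z":0.8,"rx":0,"ry":0,"rz":0,"grip":65},
  {"x":0,"y":0,"z":0.6,"rx":0,"ry":0,"rz":0,"grip":65},
  {"x":0,"y":0,"z":0.5,"rx":0,"ry":0,"rz":0,"grip":65},
  {"x":0,"y":0,"z":0.3,"rx":0,"ry":0,"rz":0,"grip":65},
  {"x":0,"y":0,"z":0.2,"rx":0,"ry":0,"rz":0,"grip":65},
  {"x":0,"y":0,"z":0,"rx":0,"ry":0,"rz":0,"grip":65},
])

```text
t: 20.48
eef_pos: [575.4, -252.9, 45.5]
tool_rot: [-0.001, 0.766, 0.642, 0.001]
force: [-0.3, 0.5, -2.4]
opening: 66.2
grip_force: 69.6
```

```bash
python3 - <<'E'
from h import *
go((576.5,-253.5,44),-0.174)
E
```

```text
P [ 575.4 -252.9   45.5] yaw -0.175 d cm [-0.04  0.12  0.15] rz -0.001 tilt [-0.0005 -0.0023] n 0.0 q6 -0.33 open 66.2 gf 69.6 F [-0.3  0.5 -2.4] t 20.4833
```

Emit:
arm_command([
  {"x":0,"y":0.05,"z":0.15,"rx":0,"ry":0,"rz":0,"grip":65},
  {"x":0,"y":0,"z":0,"rx":0,"ry":0,"rz":0,"grip":65},
  {"x":0,"y":0,"z":0,"rx":0,"ry":0,"rz":0,"grip":84},
  {"x":0,"y":0,"z":0,"rx":0,"ry":0,"rz":0,"grip":92},
  {"x":0,"y":0,"z":0,"rx":0,"ry":0,"rz":0,"grip":92},
  {"x":0,"y":0,"z":-1.0,"rx":0,"ry":0,"rz":0,"grip":92},
  {"x":0,"y":0,"z":-3,"rx":0,"ry":0,"rz":0,"grip":100},
  {"x":0,"y":0,"z":-3.5,"rx":0,"ry":0,"rz":0,"grip":100},
])

```text
t: 21.15
eef_pos: [574.2, -252.2, 117.9]
tool_rot: [-0.003, 0.766, 0.642, -0.0]
force: [0.9, -0.6, 0.0]
opening: 85.4
grip_force: 0.0
```

Emit:
arm_command([
  {"x":0,"y":0,"z":-3.5,"rx":0,"ry":0,"rz":0,"grip":100},
  {"x":0,"y":0,"z":-3.5,"rx":0,"ry":0,"rz":0,"grip":100},
  {"x":0,"y":0,"z":-3.5,"rx":0,"ry":0,"rz":0,"grip":100},
  {"x":0,"y":0,"z":0,"rx":0,"ry":0,"rz":0,"grip":100},
  {"x":0,"y":0,"z":0,"rx":0,"ry":0,"rz":0,"grip":100},
])

```text
t: 21.57
eef_pos: [577.6, -254.3, 229.5]
tool_rot: [0.003, 0.766, 0.642, 0.002]
force: [-0.9, 0.4, -1.4]
opening: 85.1
grip_force: 0.0
```

```bash
python3 - <<'E'
from h import *
s=snap('wrist','w11.png')
go((414.5,256,150),0.41)
E
```

```text
P [ 576.4 -253.6  226.3] yaw -0.175 d cm [ 47.35 -24.86   7.61] rz -0.585 tilt [ 0.0029 -0.0012] n 13.2 q6 -0.33 open 85.5 gf 0.0 F [ 0.5  0.1 -1. ] t 21.6167
```

View pics/w11.png

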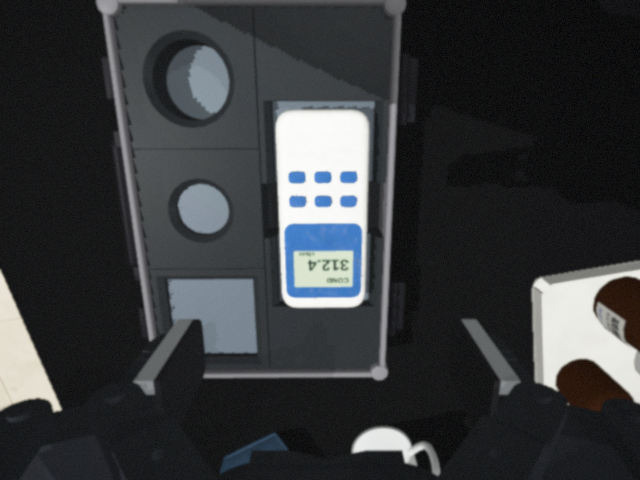

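Emit:
arm_command([
  {"x":3.38,"y":-1.78,"z":0,"rx":0,"ry":0,"rz":0,"grip":100},
  {"x":3.38,"y":-1.78,"z":0,"rx":0,"ry":0,"rz":0,"grip":100},
  {"x":3.38,"y":-1.78,"z":0,"rx":0,"ry":0,"rz":0,"grip":100},
  {"x":3.38,"y":-1.78,"z":0,"rx":0,"ry":0,"rz":0,"grip":100},
  {"x":3.38,"y":-1.78,"z":0,"rx":0,"ry":0,"rz":0,"grip":100},
  {"x":3.38,"y":-1.78,"z":0,"rx":0,"ry":0,"rz":0,"grip":100},
  {"x":3.38,"y":-1.78,"z":0,"rx":0,"ry":0,"rz":0,"grip":100},
  {"x":3.38,"y":-1.78,"z":0,"rx":0,"ry":0,"rz":0,"grip":100},
])

```text
t: 22.28
eef_pos: [480.8, 39.3, 222.7]
tool_rot: [-0.002, 0.767, 0.642, -0.001]
force: [0.2, 0.4, 0.0]
opening: 85.3
grip_force: 0.0
```

Emit:
arm_command([
  {"x":3.38,"y":-1.78,"z":0,"rx":0,"ry":0,"rz":0,"grip":100},
  {"x":3.38,"y":-1.78,"z":0,"rx":0,"ry":0,"rz":0,"grip":100},
  {"x":3.38,"y":-1.78,"z":0,"rx":0,"ry":0,"rz":0,"grip":100},
  {"x":3.38,"y":-1.78,"z":0,"rx":0,"ry":0,"rz":0,"grip":100},
  {"x":3.38,"y":-1.78,"z":0,"rx":0,"ry":0,"rz":0,"grip":100},
  {"x":3.38,"y":-1.78,"z":0,"rx":0,"ry":0,"rz":0,"grip":100},
  {"x":0,"y":0,"z":2.0,"rx":0,"ry":0,"rz":-0.114,"grip":100},
  {"x":0,"y":0,"z":2.0,"rx":0,"ry":0,"rz":-0.114,"grip":100},
])

```text
t: 22.95
eef_pos: [412.0, 258.2, 184.3]
tool_rot: [-0.001, 0.685, 0.729, 0.001]
force: [1.2, -0.5, -0.1]
opening: 85.5
grip_force: 0.0
```

Emit:
arm_command([
  {"x":0,"y":0,"z":2.0,"rx":0,"ry":0,"rz":-0.114,"grip":100},
  {"x":0,"y":0,"z":2.0,"rx":0,"ry":0,"rz":-0.114,"grip":100},
  {"x":0,"y":0,"z":2.0,"rx":0,"ry":0,"rz":-0.114,"grip":100},
  {"x":0,"y":0,"z":0,"rx":0,"ry":0,"rz":0,"grip":100},
  {"x":0,"y":0,"z":0,"rx":0,"ry":0,"rz":0,"grip":100},
  {"x":0,"y":0,"z":0,"rx":0,"ry":0,"rz":0,"grip":100},
])

```text
t: 23.45
eef_pos: [413.2, 256.2, 125.5]
tool_rot: [-0.001, 0.556, 0.831, 0.001]
force: [0.5, 0.1, -0.0]
opening: 85.2
grip_force: 0.0
```

```bash
python3 - <<'E'
from h import *
s=look('wrist','w12.png',['timer'],.2)
o,p,M=tool();print(p,proj(s,[[414.5,256,18]]))
go((414.5,256,3),0.395)
E
```

```text
timer 0.75 [334. 238. 103. 106.] rect [414.4 258.8] [64.1 66.4] longaxis 1.942 circ [414.5 258.1] 40.7
[414.0315191  256.5792212  126.72544996] [[328.78544    241.07823568]]
P [414.  256.6 126.7] yaw 0.393 d cm [-0.09 -0.02 12.37] rz -0.002 tilt [ 0.0034 -0.0019] n 3.0 q6 0.05 open 85.2 gf 0.0 F [0.4 0.4 0.2] t 23.55
```

View pics/w12.png

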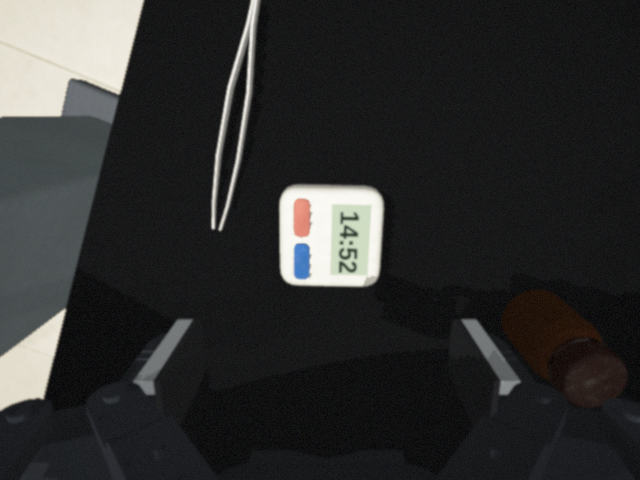

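Emit:
arm_command([
  {"x":0,"y":0.1,"z":3.5,"rx":0,"ry":0,"rz":0,"grip":100},
  {"x":0,"y":0,"z":3.5,"rx":0,"ry":0,"rz":0,"grip":100},
  {"x":0,"y":0,"z":2.5,"rx":0,"ry":0,"rz":0,"grip":100},
  {"x":0,"y":0,"z":1.7,"rx":0,"ry":0,"rz":0,"grip":100},
  {"x":0,"y":0,"z":1.0,"rx":0,"ry":0,"rz":0,"grip":100},
  {"x":0,"y":0,"z":0,"rx":0,"ry":0,"rz":0,"grip":100},
  {"x":0,"y":0,"z":0,"rx":0,"ry":0,"rz":0,"grip":80},
  {"x":0,"y":0,"z":0,"rx":0,"ry":0,"rz":0,"grip":60},
], force=40)

```text
t: 24.22
eef_pos: [415.7, 257.7, 5.2]
tool_rot: [0.0, 0.555, 0.832, 0.002]
force: [-2.3, -1.6, 5.3]
opening: 63.8
grip_force: 4.7
```

Emit:
arm_command([
  {"x":0,"y":0,"z":0,"rx":0,"ry":0,"rz":0,"grip":60},
  {"x":0,"y":0,"z":0,"rx":0,"ry":0,"rz":0,"grip":60},
  {"x":0,"y":0,"z":0,"rx":0,"ry":0,"rz":0,"grip":60},
  {"x":0,"y":0,"z":0,"rx":0,"ry":0,"rz":0,"grip":60},
])

```text
t: 24.55
eef_pos: [416.1, 257.8, 5.6]
tool_rot: [0.001, 0.555, 0.832, 0.003]
force: [-0.3, -0.1, 6.1]
opening: 62.6
grip_force: 44.4
```

```bash
python3 - <<'E'
from h import *
go((414.5,257,200),-0.174)
E
```

```text
P [416.1 257.8   5.6] yaw 0.394 d cm [  0.02  -0.07 -19.44] rz 0.568 tilt [ 0.0055 -0.002 ] n 4.7 q6 0.05 open 62.6 gf 44.4 F [-0.3 -0.1  6.1] t 24.55
```

Emit:
arm_command([
  {"x":0,"y":0,"z":-0.5,"rx":0,"ry":0,"rz":0,"grip":60},
  {"x":0,"y":0,"z":-1.5,"rx":0,"ry":0,"rz":0,"grip":60},
  {"x":0,"y":0,"z":-3.0,"rx":0,"ry":0,"rz":0,"grip":60},
  {"x":0,"y":0,"z":-3.0,"rx":0,"ry":0,"rz":0.1136,"grip":60},
  {"x":0,"y":0,"z":-3.0,"rx":0,"ry":0,"rz":0.1136,"grip":60},
  {"x":0,"y":0,"z":-3.0,"rx":0,"ry":0,"rz":0.1136,"grip":60},
  {"x":0,"y":0,"z":-2.0,"rx":0,"ry":0,"rz":0.1136,"grip":60},
  {"x":0,"y":0,"z":0,"rx":0,"ry":0,"rz":0.1136,"grip":60},
])

```text
t: 25.22
eef_pos: [416.8, 257.9, 169.6]
tool_rot: [0.001, 0.767, 0.641, 0.006]
force: [0.6, 0.2, -0.7]
opening: 62.4
grip_force: 44.1
```

Emit:
arm_command([
  {"x":-3.81,"y":1.0,"z":0,"rx":0,"ry":0,"rz":0,"grip":60},
  {"x":-3.81,"y":1.0,"z":0,"rx":0,"ry":0,"rz":0,"grip":60},
  {"x":-3.81,"y":1.0,"z":0,"rx":0,"ry":0,"rz":0,"grip":60},
  {"x":-3.81,"y":1.0,"z":0,"rx":0,"ry":0,"rz":0,"grip":60},
  {"x":-3.81,"y":1.0,"z":0,"rx":0,"ry":0,"rz":0,"grip":60},
  {"x":-3.81,"y":1.0,"z":0,"rx":0,"ry":0,"rz":0,"grip":60},
  {"x":-3.81,"y":1.0,"z":0,"rx":0,"ry":0,"rz":0,"grip":60},
  {"x":-3.81,"y":1.0,"z":0,"rx":0,"ry":0,"rz":0,"grip":60},
])

```text
t: 25.88
eef_pos: [439.7, -59.2, 163.0]
tool_rot: [-0.0, 0.766, 0.643, 0.001]
force: [1.9, 0.8, -1.2]
opening: 62.7
grip_force: 44.1
```

Emit:
arm_command([
  {"x":-3.81,"y":1.0,"z":0,"rx":0,"ry":0,"rz":0,"grip":60},
  {"x":-3.81,"y":1.0,"z":0,"rx":0,"ry":0,"rz":0,"grip":60},
  {"x":-3.81,"y":1.0,"z":0,"rx":0,"ry":0,"rz":0,"grip":60},
  {"x":-3.81,"y":1.0,"z":0,"rx":0,"ry":0,"rz":0,"grip":60},
  {"x":-3.81,"y":1.0,"z":0,"rx":0,"ry":0,"rz":0,"grip":60},
  {"x":-3.81,"y":1.0,"z":0,"rx":0,"ry":0,"rz":0,"grip":60},
  {"x":-3.81,"y":1.0,"z":0,"rx":0,"ry":0,"rz":0,"grip":60},
  {"x":0,"y":0,"z":0,"rx":0,"ry":0,"rz":0,"grip":60},
])

```text
t: 26.55
eef_pos: [462.9, -338.1, 162.4]
tool_rot: [0.001, 0.767, 0.641, 0.0]
force: [-1.0, -0.3, 0.6]
opening: 62.7
grip_force: 44.1
```

Emit:
arm_command([
  {"x":0,"y":0,"z":3,"rx":0,"ry":0,"rz":0,"grip":60},
  {"x":0,"y":0,"z":3,"rx":0,"ry":0,"rz":0,"grip":60},
  {"x":0,"y":0,"z":0,"rx":0,"ry":0,"rz":0,"grip":60},
  {"x":0,"y":0,"z":0,"rx":0,"ry":0,"rz":0,"grip":60},
])

```text
t: 26.88
eef_pos: [461.7, -330.6, 100.2]
tool_rot: [-0.003, 0.766, 0.643, 0.0]
force: [0.8, -0.3, -1.3]
opening: 62.3
grip_force: 44.4
```

```bash
python3 - <<'E'
from h import *
s=snap('wrist','w13.png')
go((464.6,-331.4,43),-0.174)
E
```

```text
P [ 463.1 -331.7  102.4] yaw -0.173 d cm [0.04 0.15 5.94] rz 0.001 tilt [-0.0008 -0.0026] n 1.4 q6 -0.54 open 62.8 gf 44.4 F [ 0.4 -0.  -0.4] t 26.9333
```

View pics/w13.png

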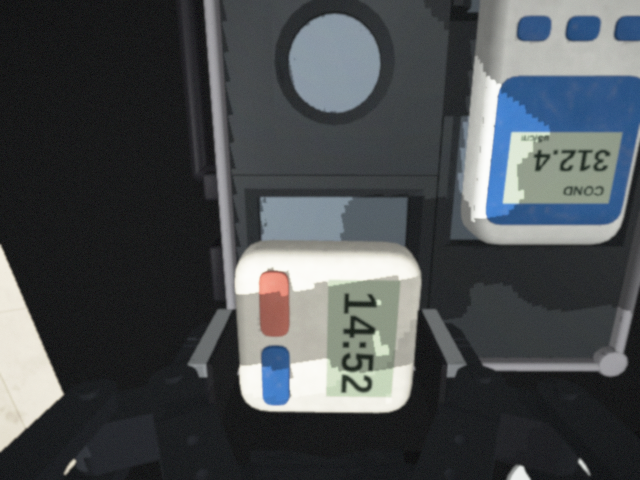

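```bash
python3 - <<'E'
from h import *
s=viewer.snapshot('wrist');o,p,M=tool()
print(((toz(s,[[328,242],[326,411],[236,320],[418,320]],p[2]+12.4)-p)@M).round(1))
E
```

```text
[[ 36.5  -0.6 -12.4]
 [-28.5  -1.2 -12.4]
 [  8.6 -31.9 -12.4]
 [  8.6  30.2 -12.3]]
```

Emit:
arm_command([
  {"x":0,"y":0.15,"z":2.0,"rx":0,"ry":0,"rz":0,"grip":60},
  {"x":0,"y":0,"z":1.5,"rx":0,"ry":0,"rz":0,"grip":60},
  {"x":0,"y":0,"z":1.0,"rx":0,"ry":0,"rz":0,"grip":60},
  {"x":0,"y":0,"z":0.5,"rx":0,"ry":0,"rz":0,"grip":60},
  {"x":0,"y":0,"z":0.3,"rx":0,"ry":0,"rz":0,"grip":60},
  {"x":0,"y":0,"z":0,"rx":0,"ry":0,"rz":0,"grip":60},
  {"x":0,"y":0,"z":0,"rx":0,"ry":0,"rz":0,"grip":60},
])

```text
t: 27.57
eef_pos: [465.3, -332.7, 50.1]
tool_rot: [0.0, 0.766, 0.643, 0.001]
force: [0.1, -0.2, -0.6]
opening: 63.0
grip_force: 44.5
```

```bash
python3 - <<'E'
from h import *
go((464.6,-331.4,42.6),-0.174)
E
```

```text
P [ 465.3 -332.7   50.1] yaw -0.173 d cm [ 0.11 -0.09  0.75] rz 0.001 tilt [ 0.0013 -0.0013] n 0.2 q6 -0.54 open 63.0 gf 44.5 F [ 0.1 -0.2 -0.6] t 27.5667
```

Emit:
arm_command([
  {"x":-0.25,"y":-0.07,"z":0,"rx":0,"ry":0,"rz":0,"grip":60},
  {"x":0,"y":0,"z":0.3,"rx":0,"ry":0,"rz":0,"grip":60},
  {"x":0,"y":0,"z":0.2,"rx":0,"ry":0,"rz":0,"grip":60},
  {"x":0,"y":0,"z":0.2,"rx":0,"ry":0,"rz":0,"grip":60},
  {"x":0,"y":0,"z":0,"rx":0,"ry":0,"rz":0,"grip":60},
  {"x":0,"y":0,"z":0,"rx":0,"ry":0,"rz":0,"grip":60},
])

```text
t: 28.07
eef_pos: [463.8, -334.9, 42.7]
tool_rot: [-0.0, 0.766, 0.643, 0.001]
force: [-1.5, 1.0, 3.9]
opening: 62.5
grip_force: 45.0
```

```bash
python3 - <<'E'
from h import *
go((464.6,-331.4,42.6),-0.174)
E
```

```text
P [ 463.8 -334.9   42.7] yaw -0.174 d cm [0.36 0.02 0.01] rz 0.0 tilt [ 0.0003 -0.0017] n 0.1 q6 -0.55 open 62.5 gf 45.0 F [-1.5  1.   3.9] t 28.0667
```

Emit:
arm_command([
  {"x":0,"y":0,"z":0,"rx":0,"ry":0,"rz":0,"grip":80},
  {"x":0,"y":0,"z":0,"rx":0,"ry":0,"rz":0,"grip":84},
  {"x":0,"y":0,"z":0,"rx":0,"ry":0,"rz":0,"grip":84},
  {"x":0,"y":0,"z":-1.0,"rx":0,"ry":0,"rz":0,"grip":84},
  {"x":0,"y":0,"z":-3,"rx":0,"ry":0,"rz":0,"grip":90},
  {"x":0,"y":0,"z":-4,"rx":0,"ry":0,"rz":0,"grip":100},
  {"x":0,"y":0,"z":-4,"rx":0,"ry":0,"rz":0,"grip":100},
  {"x":0,"y":0,"z":-4,"rx":0,"ry":0,"rz":0,"grip":100},
])

```text
t: 28.73
eef_pos: [463.2, -334.6, 204.1]
tool_rot: [-0.001, 0.766, 0.643, 0.001]
force: [1.2, -0.9, 1.7]
opening: 85.2
grip_force: 0.0
```

```bash
python3 - <<'E'
from h import *
look('wrist','w14.png',['timer'],.2)
go((569,254,205))
E
```

```text
timer 0.63 [327. 223.  90.  96.] rect [ 462.6 -343. ] [74.9 72.3] longaxis 1.367 circ [ 462.4 -343.1] 46.0
P [ 467.1 -338.   212.4] yaw -0.173 d cm [60.07 -0.19  0.35] rz 0 tilt [0.0141 0.0064] n 14.7 q6 -0.55 open 85.3 gf 0.0 F [-0.2 -0.4  0.5] t 28.8333
```

View pics/w14.png

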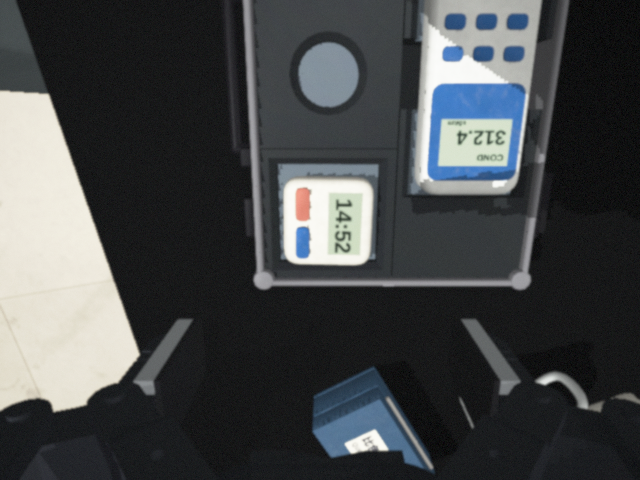

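```bash
python3 - <<'E'
from h import *
s=viewer.snapshot('wrist')
for t,z in(('timer',55),('insert_timer',47),('meter',61)):
    for d in models.silhouettes('wrist',t):
        k=cv2.findContours(d['region'].astype('uint8'),0,2)[0];k=max(k,key=cv2.contourArea)[:,0,:]
        W=toz(s,k,z)[:,:2].astype(np.float32);c,wh,a=cv2.minAreaRect(W);print(t,d['conf'],d['box'],np.round(c,1),np.round(wh,1),a)
go((569,254,205))
E
```

```text
timer 0.89 [321.0, 213.3, 87.7, 89.1] [ 463.9 -333.4] [65.3 63.3] 78.87104797363281
insert_timer 0.57 [319.5, 202.9, 134.7, 131.0] [ 464.3 -331.4] [96.1 96.2] 80.01487731933594
P [ 462.9 -334.3  200.9] yaw -0.173 d cm [59.78  0.29 -0.22] rz 0 tilt [-0.0018 -0.0032] n 14.6 q6 -0.55 open 84.9 gf 0.0 F [ 0.7 -0.3 -1.4] t 29.0333
```

Emit:
arm_command([
  {"x":3.98,"y":0.02,"z":0,"rx":0,"ry":0,"rz":0,"grip":100},
  {"x":3.98,"y":0.02,"z":0,"rx":0,"ry":0,"rz":0,"grip":100},
  {"x":3.98,"y":0.02,"z":0,"rx":0,"ry":0,"rz":0,"grip":100},
  {"x":3.98,"y":0.02,"z":0,"rx":0,"ry":0,"rz":0,"grip":100},
  {"x":3.98,"y":0.02,"z":0,"rx":0,"ry":0,"rz":0,"grip":100},
  {"x":3.98,"y":0.02,"z":0,"rx":0,"ry":0,"rz":0,"grip":100},
  {"x":3.98,"y":0.02,"z":0,"rx":0,"ry":0,"rz":0,"grip":100},
  {"x":3.98,"y":0.02,"z":0,"rx":0,"ry":0,"rz":0,"grip":100},
])

```text
t: 29.7
eef_pos: [518.7, -19.5, 200.3]
tool_rot: [-0.002, 0.766, 0.643, -0.001]
force: [0.8, -0.4, -0.1]
opening: 85.2
grip_force: 0.0
```

Emit:
arm_command([
  {"x":3.98,"y":0.02,"z":0,"rx":0,"ry":0,"rz":0,"grip":100},
  {"x":3.98,"y":0.02,"z":0,"rx":0,"ry":0,"rz":0,"grip":100},
  {"x":3.98,"y":0.02,"z":0,"rx":0,"ry":0,"rz":0,"grip":100},
  {"x":3.98,"y":0.02,"z":0,"rx":0,"ry":0,"rz":0,"grip":100},
  {"x":2.0,"y":0.02,"z":0,"rx":0,"ry":0,"rz":0,"grip":100},
  {"x":0,"y":0,"z":0,"rx":0,"ry":0,"rz":0,"grip":100},
  {"x":0,"y":0,"z":0,"rx":0,"ry":0,"rz":0,"grip":100},
  {"x":0,"y":0,"z":0,"rx":0,"ry":0,"rz":0,"grip":100},
])

```text
t: 30.37
eef_pos: [551.1, 154.1, 201.3]
tool_rot: [-0.001, 0.766, 0.643, -0.001]
force: [0.3, -0.5, -0.2]
opening: 85.5
grip_force: 0.0
```

```bash
python3 - <<'E'
from h import *
s=viewer.snapshot('wrist')
for d in models.silhouettes('wrist','vial'):
    r0=d['region'];ys,xs=np.nonzero(r0);print(d['conf'],np.round(d['box']))
    # model silhouette centre: fit vial xy so projected outline box matches
    if d['conf']<.4: continue
    from scipy.optimize import least_squares
    th=np.linspace(0,6.28,60)
    def box(q):
        P=np.r_[np.c_[q[0]+22*np.cos(th),q[1]+22*np.sin(th),0*th],np.c_[q[0]+22*np.cos(th),q[1]+22*np.sin(th),0*th+60],np.c_[q[0]+18*np.cos(th),q[1]+18*np.sin(th),0*th+76]]
        u=proj(s,P);return np.r_[u.min(0),u.max(0)]
    t=np.array([xs.min(),ys.min(),xs.max(),ys.max()])
    f=least_squares(lambda q:box(q)-t,[569,254]);print(f.x,f.fun)
go((569,254,36))
E
```

```text
0.76 [330.  69.  68.  70.]
[569.62686802 252.53370983] [-2.56387275 -2.5261491   2.55510527  3.52634504]
P [551.5 153.5 202.2] yaw -0.175 d cm [10.18  0.   16.63] rz 0 tilt [-0.0016 -0.0013] n 4.8 q6 0.35 open 85.1 gf 0.0 F [ 0.   0.  -0.1] t 30.4667
```

Emit:
arm_command([
  {"x":3.4,"y":0.02,"z":0,"rx":0,"ry":0,"rz":0,"grip":100},
  {"x":3.4,"y":0.02,"z":0,"rx":0,"ry":0,"rz":0,"grip":100},
  {"x":3.3,"y":0,"z":0,"rx":0,"ry":0,"rz":0,"grip":100},
  {"x":0,"y":0,"z":0,"rx":0,"ry":0,"rz":0,"grip":100},
  {"x":0,"y":0,"z":3,"rx":0,"ry":0,"rz":0,"grip":100},
  {"x":0,"y":0,"z":3.5,"rx":0,"ry":0,"rz":0,"grip":100},
  {"x":0,"y":0,"z":0,"rx":0,"ry":0,"rz":0,"grip":100},
  {"x":0,"y":0,"z":0,"rx":0,"ry":0,"rz":0,"grip":100},
])

```text
t: 31.13
eef_pos: [568.2, 252.4, 135.9]
tool_rot: [-0.002, 0.766, 0.643, -0.002]
force: [0.8, 0.2, 0.1]
opening: 85.2
grip_force: 0.0
```

```bash
python3 - <<'E'
from h import *
go((569.3,253.3,36),-.174)
E
```

```text
P [568.2 252.4 135.9] yaw -0.175 d cm [0.11 0.15 9.98] rz -0.001 tilt [-0.0052  0.0009] n 2.4 q6 0.51 open 85.2 gf 0.0 F [0.8 0.2 0.1] t 31.1333
```

Emit:
arm_command([
  {"x":0.1,"y":0.1,"z":3.0,"rx":0,"ry":0,"rz":0,"grip":100},
  {"x":0,"y":0,"z":3.0,"rx":0,"ry":0,"rz":0,"grip":100},
  {"x":0,"y":0,"z":2.5,"rx":0,"ry":0,"rz":0,"grip":100},
  {"x":0,"y":0,"z":1.5,"rx":0,"ry":0,"rz":0,"grip":100},
  {"x":0,"y":0,"z":0,"rx":0,"ry":0,"rz":0,"grip":80},
  {"x":0,"y":0,"z":0,"rx":0,"ry":0,"rz":0,"grip":65},
  {"x":0,"y":0,"z":0,"rx":0,"ry":0,"rz":0,"grip":52},
  {"x":0,"y":0,"z":0,"rx":0,"ry":0,"rz":0,"grip":40},
], force=40)

```text
t: 31.8
eef_pos: [573.0, 255.7, 41.7]
tool_rot: [0.0, 0.766, 0.643, 0.003]
force: [-8.4, -3.0, 22.9]
opening: 39.1
grip_force: 37.9
```

Emit:
arm_command([
  {"x":0,"y":0,"z":0,"rx":0,"ry":0,"rz":0,"grip":40},
  {"x":0,"y":0,"z":0,"rx":0,"ry":0,"rz":0,"grip":40},
  {"x":0,"y":0,"z":0,"rx":0,"ry":0,"rz":0,"grip":40},
  {"x":0,"y":0,"z":0,"rx":0,"ry":0,"rz":0,"grip":40},
])

```text
t: 32.13
eef_pos: [573.0, 255.9, 42.0]
tool_rot: [0.0, 0.766, 0.643, 0.003]
force: [-1.6, -0.6, 5.8]
opening: 38.5
grip_force: 39.8
```

```bash
python3 - <<'E'
from h import *
go((497.6,-141.7,36),-.174)
E
```

```text
P [573.  255.9  42. ] yaw -0.173 d cm [-40.47  -0.57   0.42] rz 0.001 tilt [ 0.0042 -0.0042] n 9.9 q6 0.51 open 38.5 gf 39.8 F [-1.6 -0.6  5.8] t 32.1333
```

Emit:
arm_command([
  {"x":0,"y":0,"z":0,"rx":0,"ry":0,"rz":0,"grip":55},
  {"x":0,"y":0,"z":0,"rx":0,"ry":0,"rz":0,"grip":75},
  {"x":0,"y":0,"z":0,"rx":0,"ry":0,"rz":0,"grip":100},
  {"x":0,"y":0,"z":0,"rx":0,"ry":0,"rz":0,"grip":100},
  {"x":0,"y":0,"z":0,"rx":0,"ry":0,"rz":0,"grip":100},
])

```text
t: 32.55
eef_pos: [570.9, 255.3, 38.3]
tool_rot: [-0.001, 0.766, 0.643, 0.001]
force: [-0.7, 0.2, -0.3]
opening: 85.3
grip_force: 0.0
```

```bash
python3 - <<'E'
from h import *
from scipy.optimize import least_squares
go((569.3,253.3,30),-.174)
th=np.linspace(0,6.28,60)
for n in('wrist','scene','top'):
    s=viewer.snapshot(n)
    for d in models.silhouettes(n,'vial'):
        ys,xs=np.nonzero(d['region']);t=np.array([xs.min(),ys.min(),xs.max(),ys.max()])
        if d['conf']<.4: continue
        def box(q):
            P=np.r_[np.c_[q[0]+22*np.cos(th),q[1]+22*np.sin(th),0*th],np.c_[q[0]+22*np.cos(th),q[1]+22*np.sin(th),0*th+60],np.c_[q[0]+18*np.cos(th),q[1]+18*np.sin(th),0*th+76]]
            u=proj(s,P);return np.r_[u.min(0),u.max(0)]
        f=least_squares(lambda q:box(q)-t,[569,254]);print(n,d['conf'],t,f.x,f.fun)
E
```

```text
P [570.9 255.3  38.3] yaw -0.174 d cm [-0.23 -0.13  0.83] rz 0.0 tilt [-0.0002 -0.0021] n 0.2 q6 0.51 open 85.3 gf 0.0 F [-0.7  0.2 -0.3] t 32.55
wrist 0.83 [266 244 385 433] [570.30737537 254.1796884 ] [-7.20816137 -3.88827274  7.21596314  3.87991614]
scene 0.78 [310 200 321 220] [568.64549351 252.98598956] [-0.45781736 -1.15692873  0.45910139  1.10171593]
```

Emit:
arm_command([
  {"x":-0.15,"y":-0.05,"z":0.4,"rx":0,"ry":0,"rz":0,"grip":100},
  {"x":0,"y":0,"z":0.4,"rx":0,"ry":0,"rz":0,"grip":80},
  {"x":0,"y":0,"z":0,"rx":0,"ry":0,"rz":0,"grip":60},
  {"x":0,"y":0,"z":0,"rx":0,"ry":0,"rz":0,"grip":52},
  {"x":0,"y":0,"z":0,"rx":0,"ry":0,"rz":0,"grip":46},
  {"x":0,"y":0,"z":0,"rx":0,"ry":0,"rz":0,"grip":42},
  {"x":0,"y":0,"z":0,"rx":0,"ry":0,"rz":0,"grip":42},
  {"x":0,"y":0,"z":0,"rx":0,"ry":0,"rz":0,"grip":42},
], force=35)

```text
t: 33.52
eef_pos: [570.3, 254.0, 30.4]
tool_rot: [-0.001, 0.766, 0.643, 0.001]
force: [0.2, 0.2, 0.5]
opening: 39.9
grip_force: 36.6
```

```bash
python3 - <<'E'
from h import *
go((497.6,-141.7,36),-.174)
E
```

```text
P [570.3 254.   30.4] yaw -0.173 d cm [-40.23  -0.33  -0.65] rz 0.001 tilt [ 0.0001 -0.0022] n 9.8 q6 0.5 open 39.9 gf 36.6 F [0.2 0.2 0.5] t 33.5167
```

Emit:
arm_command([
  {"x":0,"y":0,"z":-0.7,"rx":0,"ry":0,"rz":0,"grip":42},
  {"x":0,"y":0,"z":-2.0,"rx":0,"ry":0,"rz":0,"grip":42},
  {"x":0,"y":0,"z":-3.0,"rx":0,"ry":0,"rz":0,"grip":42},
  {"x":0,"y":0,"z":-3.0,"rx":0,"ry":0,"rz":0,"grip":42},
  {"x":0,"y":0,"z":-2.5,"rx":0,"ry":0,"rz":0,"grip":42},
  {"x":-2.0,"y":0,"z":-1.0,"rx":0,"ry":0,"rz":0,"grip":42},
  {"x":-3.5,"y":0,"z":0,"rx":0,"ry":0,"rz":0,"grip":42},
  {"x":-3.5,"y":0,"z":0,"rx":0,"ry":0,"rz":0,"grip":42},
])

```text
t: 34.18
eef_pos: [555.5, 165.0, 154.6]
tool_rot: [0.0, 0.765, 0.644, 0.002]
force: [0.7, -1.1, -0.8]
opening: 39.7
grip_force: 36.6
```

Emit:
arm_command([
  {"x":-3.8,"y":0,"z":0,"rx":0,"ry":0,"rz":0,"grip":42},
  {"x":-3.8,"y":0,"z":0,"rx":0,"ry":0,"rz":0,"grip":42},
  {"x":-3.8,"y":0,"z":0,"rx":0,"ry":0,"rz":0,"grip":42},
  {"x":-3.8,"y":0,"z":0,"rx":0,"ry":0,"rz":0,"grip":42},
  {"x":-3.8,"y":0,"z":0,"rx":0,"ry":0,"rz":0,"grip":42},
  {"x":-3.8,"y":0,"z":0,"rx":0,"ry":0,"rz":0,"grip":42},
  {"x":-3.8,"y":0,"z":0,"rx":0,"ry":0,"rz":0,"grip":42},
  {"x":-3.8,"y":0,"z":0,"rx":0,"ry":0,"rz":0,"grip":42},
])

```text
t: 34.85
eef_pos: [501.6, -136.1, 152.3]
tool_rot: [-0.0, 0.766, 0.643, 0.001]
force: [0.4, -0.4, 0.4]
opening: 40.3
grip_force: 36.6
```

Emit:
arm_command([
  {"x":-0.8,"y":-0.3,"z":0,"rx":0,"ry":0,"rz":0,"grip":42},
  {"x":0,"y":0,"z":2.5,"rx":0,"ry":0,"rz":0,"grip":42},
  {"x":0,"y":0,"z":2.5,"rx":0,"ry":0,"rz":0,"grip":42},
  {"x":0,"y":0,"z":0,"rx":0,"ry":0,"rz":0,"grip":42},
  {"x":0,"y":0,"z":0,"rx":0,"ry":0,"rz":0,"grip":42},
  {"x":0,"y":0,"z":0,"rx":0,"ry":0,"rz":0,"grip":42},
])

```text
t: 35.35
eef_pos: [498.6, -141.5, 102.8]
tool_rot: [-0.0, 0.766, 0.643, 0.001]
force: [0.1, 0.8, -0.5]
opening: 39.9
grip_force: 36.5
```

```bash
python3 - <<'E'
from h import *
go((497.6,-141.7,43.5),-.174)
s=viewer.snapshot('wrist'); o,p,M=tool()
for d in models.silhouettes('wrist','vial'):
    ys,xs=np.nonzero(d['region'])
    P=lambda z:proj(s,[p+M@[a,b,30.4-z] for a,b in((0,0),(18,0),(-18,0),(0,18),(0,-18))]).round()
    print(d['conf'],xs.min(),xs.max(),ys.min(),ys.max(),'lid pred',P(76).tolist())
E
```

```text
P [ 498.6 -141.5  102.8] yaw -0.173 d cm [-0.05 -0.1   5.93] rz 0.001 tilt [ 0.0013 -0.0019] n 1.4 q6 -0.21 open 39.9 gf 36.5 F [ 0.1  0.8 -0.5] t 35.35
0.62 261 386 246 449 lid pred [[329.0, 403.0], [329.0, 345.0], [328.0, 456.0], [394.0, 403.0], [263.0, 403.0]]
```

Emit:
arm_command([
  {"x":0,"y":0,"z":1.5,"rx":0,"ry":0,"rz":0,"grip":42},
  {"x":0,"y":0,"z":1.2,"rx":0,"ry":0,"rz":0,"grip":42},
  {"x":0,"y":0,"z":1.0,"rx":0,"ry":0,"rz":0,"grip":42},
  {"x":0,"y":0,"z":0.9,"rx":0,"ry":0,"rz":0,"grip":42},
  {"x":0,"y":0,"z":0.6,"rx":0,"ry":0,"rz":0,"grip":42},
  {"x":0,"y":0,"z":0.4,"rx":0,"ry":0,"rz":0,"grip":42},
  {"x":0,"y":0,"z":0,"rx":0,"ry":0,"rz":0,"grip":42},
  {"x":0,"y":0,"z":0,"rx":0,"ry":0,"rz":0,"grip":42},
])

```text
t: 36.12
eef_pos: [498.0, -141.6, 45.4]
tool_rot: [-0.001, 0.766, 0.643, 0.001]
force: [0.1, 0.1, -0.3]
opening: 40.0
grip_force: 36.6
```

```bash
python3 - <<'E'
from h import *
go((497.6,-141.7,43.5),-.174)
E
```

```text
P [ 498.  -141.6   45.4] yaw -0.174 d cm [-0.02 -0.04  0.19] rz 0.0 tilt [-0.0002 -0.0022] n 0.0 q6 -0.21 open 40.0 gf 36.6 F [ 0.1  0.1 -0.3] t 36.1167
```

Emit:
arm_command([
  {"x":0,"y":0,"z":0.2,"rx":0,"ry":0,"rz":0,"grip":42},
  {"x":0,"y":0,"z":0,"rx":0,"ry":0,"rz":0,"grip":42},
  {"x":0,"y":0,"z":0,"rx":0,"ry":0,"rz":0,"grip":54},
  {"x":0,"y":0,"z":0,"rx":0,"ry":0,"rz":0,"grip":64},
  {"x":0,"y":0,"z":0,"rx":0,"ry":0,"rz":0,"grip":74},
  {"x":0,"y":0,"z":0,"rx":0,"ry":0,"rz":0,"grip":80},
  {"x":0,"y":0,"z":-1.0,"rx":0,"ry":0,"rz":0,"grip":80},
  {"x":0,"y":0,"z":-3,"rx":0,"ry":0,"rz":0,"grip":90},
])

```text
t: 36.78
eef_pos: [494.4, -140.3, 79.8]
tool_rot: [-0.005, 0.766, 0.643, -0.001]
force: [1.2, 0.2, 0.3]
opening: 76.7
grip_force: 0.0
```

Emit:
arm_command([
  {"x":0,"y":0,"z":-3.5,"rx":0,"ry":0,"rz":0,"grip":100},
  {"x":0,"y":0,"z":-3.5,"rx":0,"ry":0,"rz":0,"grip":100},
  {"x":0,"y":0,"z":-3.5,"rx":0,"ry":0,"rz":0,"grip":100},
  {"x":0,"y":0,"z":0,"rx":0,"ry":0,"rz":0,"grip":100},
  {"x":0,"y":0,"z":0,"rx":0,"ry":0,"rz":0,"grip":100},
])

```text
t: 37.2
eef_pos: [499.7, -142.5, 192.7]
tool_rot: [0.003, 0.766, 0.643, 0.003]
force: [0.5, 0.1, -0.2]
opening: 85.6
grip_force: 0.0
```

```bash
python3 - <<'E'
from h import *
go((604.8,85.8,60),-.174)
E
```

```text
P [ 499.7 -142.5  192.7] yaw -0.173 d cm [24.3   6.31 13.34] rz 0.001 tilt [ 0.0072 -0.0006] n 6.9 q6 -0.21 open 85.6 gf 0.0 F [ 0.5  0.1 -0.2] t 37.2
```

Emit:
arm_command([
  {"x":3.47,"y":0.9,"z":0,"rx":0,"ry":0,"rz":0,"grip":100},
  {"x":3.47,"y":0.9,"z":0,"rx":0,"ry":0,"rz":0,"grip":100},
  {"x":3.47,"y":0.9,"z":0,"rx":0,"ry":0,"rz":0,"grip":100},
  {"x":3.47,"y":0.9,"z":0,"rx":0,"ry":0,"rz":0,"grip":100},
  {"x":3.47,"y":0.9,"z":0,"rx":0,"ry":0,"rz":0,"grip":100},
  {"x":3.47,"y":0.9,"z":0,"rx":0,"ry":0,"rz":0,"grip":100},
  {"x":3.47,"y":0.9,"z":0,"rx":0,"ry":0,"rz":0,"grip":100},
  {"x":0,"y":0,"z":0,"rx":0,"ry":0,"rz":0,"grip":100},
])

```text
t: 37.87
eef_pos: [602.4, 91.4, 187.2]
tool_rot: [-0.002, 0.764, 0.645, 0.001]
force: [0.1, 1.2, -0.4]
opening: 85.8
grip_force: 0.0
```

Emit:
arm_command([
  {"x":0,"y":0,"z":3,"rx":0,"ry":0,"rz":0,"grip":100},
  {"x":0,"y":0,"z":3,"rx":0,"ry":0,"rz":0,"grip":100},
  {"x":0,"y":0,"z":0,"rx":0,"ry":0,"rz":0,"grip":100},
  {"x":0,"y":0,"z":0,"rx":0,"ry":0,"rz":0,"grip":100},
])

```text
t: 38.2
eef_pos: [599.3, 86.3, 125.7]
tool_rot: [-0.003, 0.766, 0.643, -0.002]
force: [0.5, -0.6, -0.3]
opening: 84.9
grip_force: 0.0
```

```bash
python3 - <<'E'
from h import *
look('wrist','w15.png',['cap'])
go((604.8,85.8,7),-.174)
E
```

```text
cap 0.56 [343. 236.  50.  54.] rect [606.9  85.7] [33.9 30.2] longaxis 1.399 circ [606.4  85.9] 17.3
P [602.3  86.3 130. ] yaw -0.174 d cm [-0.04  0.25 12.3 ] rz 0.0 tilt [ 0.0008 -0.0023] n 3.0 q6 0.23 open 85.2 gf 0.0 F [-0.  -0.2  0.9] t 38.3
```

Emit:
arm_command([
  {"x":0,"y":0.36,"z":3.0,"rx":0,"ry":0,"rz":0,"grip":100},
  {"x":0,"y":0,"z":3.5,"rx":0,"ry":0,"rz":0,"grip":90},
  {"x":0,"y":0,"z":3.0,"rx":0,"ry":0,"rz":0,"grip":70},
  {"x":0,"y":0,"z":1.8,"rx":0,"ry":0,"rz":0,"grip":65},
  {"x":0,"y":0,"z":1.0,"rx":0,"ry":0,"rz":0,"grip":65},
  {"x":0,"y":0,"z":0,"rx":0,"ry":0,"rz":0,"grip":65},
  {"x":0,"y":0,"z":0,"rx":0,"ry":0,"rz":0,"grip":65},
], force=25)

```text
t: 38.88
eef_pos: [606.9, 86.2, 7.8]
tool_rot: [0.0, 0.766, 0.643, 0.002]
force: [0.3, -0.2, 1.7]
opening: 55.6
grip_force: 0.0
```

```bash
python3 - <<'E'
from h import *
go((606,86,7),-.174)
E
```

```text
P [606.9  86.2   7.8] yaw -0.174 d cm [-0.03 -0.08  0.08] rz 0.0 tilt [ 0.0024 -0.0027] n 0.0 q6 0.23 open 55.6 gf 0.0 F [ 0.3 -0.2  1.7] t 38.8833
```

Emit:
arm_command([
  {"x":0,"y":0,"z":0.05,"rx":0,"ry":0,"rz":0,"grip":52},
  {"x":0,"y":0,"z":0,"rx":0,"ry":0,"rz":0,"grip":45},
  {"x":0,"y":0,"z":0,"rx":0,"ry":0,"rz":0,"grip":40},
  {"x":0,"y":0,"z":0,"rx":0,"ry":0,"rz":0,"grip":36},
  {"x":0,"y":0,"z":0,"rx":0,"ry":0,"rz":0,"grip":28},
  {"x":0,"y":0,"z":0,"rx":0,"ry":0,"rz":0,"grip":25},
  {"x":0,"y":0,"z":0,"rx":0,"ry":0,"rz":0,"grip":25},
  {"x":0,"y":0,"z":0,"rx":0,"ry":0,"rz":0,"grip":25},
])

```text
t: 39.55
eef_pos: [606.7, 86.4, 7.4]
tool_rot: [0.0, 0.766, 0.643, 0.002]
force: [-0.5, 0.3, 5.4]
opening: 30.5
grip_force: 24.3
```

```bash
python3 - <<'E'
from h import *
go((480.9,-236.7,45),-.174)
E
```

```text
P [606.7  86.4   7.4] yaw -0.173 d cm [-33.99  -6.81  -3.86] rz 0.001 tilt [ 0.0024 -0.0026] n 8.5 q6 0.22 open 30.5 gf 24.3 F [-0.5  0.3  5.4] t 39.55
```

Emit:
arm_command([
  {"x":0,"y":0,"z":-0.7,"rx":0,"ry":0,"rz":0,"grip":25},
  {"x":0,"y":0,"z":-2.0,"rx":0,"ry":0,"rz":0,"grip":25},
  {"x":0,"y":0,"z":-3.5,"rx":0,"ry":0,"rz":0,"grip":25},
  {"x":0,"y":0,"z":-3.5,"rx":0,"ry":0,"rz":0,"grip":25},
  {"x":0,"y":0,"z":-3.5,"rx":0,"ry":0,"rz":0,"grip":25},
  {"x":0,"y":0,"z":-2.0,"rx":0,"ry":0,"rz":0,"grip":25},
])

```text
t: 40.05
eef_pos: [607.2, 86.2, 162.9]
tool_rot: [0.001, 0.766, 0.643, 0.003]
force: [0.6, 0.1, -0.5]
opening: 30.2
grip_force: 24.8
```

Emit:
arm_command([
  {"x":-3.77,"y":-0.757,"z":0,"rx":0,"ry":0,"rz":0,"grip":25},
  {"x":-3.77,"y":-0.757,"z":0,"rx":0,"ry":0,"rz":0,"grip":25},
  {"x":-3.77,"y":-0.757,"z":0,"rx":0,"ry":0,"rz":0,"grip":25},
  {"x":-3.77,"y":-0.757,"z":0,"rx":0,"ry":0,"rz":0,"grip":25},
  {"x":-3.77,"y":-0.757,"z":0,"rx":0,"ry":0,"rz":0,"grip":25},
  {"x":-3.77,"y":-0.757,"z":0,"rx":0,"ry":0,"rz":0,"grip":25},
  {"x":-3.77,"y":-0.757,"z":0,"rx":0,"ry":0,"rz":0,"grip":25},
  {"x":-3.77,"y":-0.757,"z":0,"rx":0,"ry":0,"rz":0,"grip":25},
])

```text
t: 40.72
eef_pos: [492.7, -202.0, 157.4]
tool_rot: [-0.0, 0.766, 0.643, 0.001]
force: [0.3, -0.4, -1.2]
opening: 30.2
grip_force: 24.8
```

Emit:
arm_command([
  {"x":-3.77,"y":-0.757,"z":0,"rx":0,"ry":0,"rz":0,"grip":25},
  {"x":0,"y":0,"z":0,"rx":0,"ry":0,"rz":0,"grip":25},
  {"x":0,"y":0,"z":3.0,"rx":0,"ry":0,"rz":0,"grip":25},
  {"x":0,"y":0,"z":3.0,"rx":0,"ry":0,"rz":0,"grip":25},
  {"x":0,"y":0,"z":0,"rx":0,"ry":0,"rz":0,"grip":25},
  {"x":0,"y":0,"z":0,"rx":0,"ry":0,"rz":0,"grip":25},
  {"x":0,"y":0,"z":0,"rx":0,"ry":0,"rz":0,"grip":25},
])

```text
t: 41.3
eef_pos: [480.5, -236.3, 98.2]
tool_rot: [-0.0, 0.766, 0.643, 0.001]
force: [-0.1, -0.2, 0.2]
opening: 30.3
grip_force: 24.9
```

```bash
python3 - <<'E'
from h import *
go((480.9,-236.7,45),-.174)
s=viewer.snapshot('wrist'); o,p,M=tool()
for d in models.silhouettes('wrist','cap'):
    ys,xs=np.nonzero(d['region'])
    print(d['conf'],xs.min(),xs.max(),ys.min(),ys.max(),'pred',proj(s,[p+M@[a,b,7.4-16] for a,b in((16,0),(-16,0),(0,16),(0,-16))]).round().tolist())
E
```

```text
P [ 480.5 -236.3   98.2] yaw -0.173 d cm [-0.04  0.04  5.32] rz 0.001 tilt [ 0.0013 -0.0017] n 1.3 q6 -0.39 open 30.3 gf 24.9 F [-0.1 -0.2  0.2] t 41.3
0.72 285 368 283 374 pred [[329.0, 294.0], [328.0, 374.0], [373.0, 335.0], [284.0, 335.0]]
0.33 212 446 0 174 pred [[329.0, 294.0], [328.0, 374.0], [373.0, 335.0], [284.0, 335.0]]
```

Emit:
arm_command([
  {"x":-0.1,"y":0.04,"z":1.5,"rx":0,"ry":0,"rz":0,"grip":25},
  {"x":0,"y":0,"z":1.2,"rx":0,"ry":0,"rz":0,"grip":25},
  {"x":0,"y":0,"z":1.0,"rx":0,"ry":0,"rz":0,"grip":25},
  {"x":0,"y":0,"z":0.8,"rx":0,"ry":0,"rz":0,"grip":25},
  {"x":0,"y":0,"z":0.5,"rx":0,"ry":0,"rz":0,"grip":25},
  {"x":0,"y":0,"z":0.2,"rx":0,"ry":0,"rz":0,"grip":25},
  {"x":0,"y":0,"z":0,"rx":0,"ry":0,"rz":0,"grip":25},
  {"x":0,"y":0,"z":0,"rx":0,"ry":0,"rz":0,"grip":25},
])

```text
t: 42.07
eef_pos: [480.3, -237.4, 45.2]
tool_rot: [-0.001, 0.766, 0.643, 0.001]
force: [-0.9, 0.5, 3.8]
opening: 30.0
grip_force: 26.6
```

```bash
python3 - <<'E'
from h import *
go((480.9,-236.7,45),-.174)
E
```

```text
P [ 480.3 -237.4   45.2] yaw -0.174 d cm [0.08 0.05 0.02] rz 0.0 tilt [ 0.0001 -0.002 ] n 0.0 q6 -0.39 open 30.0 gf 26.6 F [-0.9  0.5  3.8] t 42.0667
```

Emit:
arm_command([
  {"x":0,"y":0,"z":0,"rx":0,"ry":0,"rz":0,"grip":42},
  {"x":0,"y":0,"z":0,"rx":0,"ry":0,"rz":0,"grip":52},
  {"x":0,"y":0,"z":0,"rx":0,"ry":0,"rz":0,"grip":58},
  {"x":0,"y":0,"z":0,"rx":0,"ry":0,"rz":0,"grip":58},
  {"x":0,"y":0,"z":-1,"rx":0,"ry":0,"rz":0,"grip":58},
  {"x":0,"y":0,"z":-3,"rx":0,"ry":0,"rz":0,"grip":58},
  {"x":0,"y":0,"z":-4,"rx":0,"ry":0,"rz":0,"grip":70},
  {"x":0,"y":0,"z":-4,"rx":0,"ry":0,"rz":0,"grip":100},
])

```text
t: 42.73
eef_pos: [478.8, -236.9, 165.3]
tool_rot: [-0.002, 0.766, 0.643, 0.0]
force: [0.9, -0.2, 0.9]
opening: 70.2
grip_force: 0.0
```

Emit:
arm_command([
  {"x":-2,"y":2,"z":-3,"rx":0,"ry":0,"rz":0,"grip":100},
  {"x":-2,"y":2,"z":-3,"rx":0,"ry":0,"rz":0,"grip":100},
  {"x":0,"y":2,"z":-3,"rx":0,"ry":0,"rz":0,"grip":100},
  {"x":0,"y":2,"z":-3,"rx":0,"ry":0,"rz":0,"grip":100},
  {"x":0,"y":0,"z":0,"rx":0,"ry":0,"rz":0,"grip":100},
  {"x":0,"y":0,"z":0,"rx":0,"ry":0,"rz":0,"grip":100},
  {"x":0,"y":0,"z":0,"rx":0,"ry":0,"rz":0,"grip":100},
])

```text
t: 43.32
eef_pos: [551.3, -290.7, 284.2]
tool_rot: [-0.001, 0.766, 0.643, 0.001]
force: [0.1, -0.6, -0.8]
opening: 85.5
grip_force: 0.0
```

```bash
python3 - <<'E'
from h import *
from scipy.optimize import least_squares
s=snap('wrist','wF.png')
for t,z in(('timer',55),('insert_timer',47),('meter',61),('insert_meter',47),('cap',54),('insert_cap',47),('insert_vial',47),('vial',89),('marker_mid',25)):
    for d in models.silhouettes('wrist',t)[:2]:
        k=cv2.findContours(d['region'].astype('uint8'),0,2)[0];k=max(k,key=cv2.contourArea)[:,0,:]
        W=toz(s,k,z)[:,:2].astype(np.float32);c,wh,a=cv2.minAreaRect(W);print(t,round(d['conf'],2),np.round(d['box']),np.round(c,1),np.round(wh,1),round(a,1))
        if t=='vial':
            ys,xs=np.nonzero(d['region']);q=np.array([xs.min(),ys.min(),xs.max(),ys.max()]);th=np.linspace(0,6.28,60)
            for zb in (13,25):
                def box(v):
                    P=np.r_[np.c_[v[0]+20*np.cos(th),v[1]+20*np.sin(th),0*th+zb+58],np.c_[v[0]+22*np.cos(th),v[1]+22*np.sin(th),0*th+47],np.c_[v[0]+18*np.cos(th),v[1]+18*np.sin(th),0*th+zb+76]]
                    u=proj(s,P);return np.r_[u.min(0),u.max(0)]
                f=least_squares(lambda v:box(v)-q,[497,-141]);print(zb,f.x,f.fun.round(1))
go((500,-240,300))
E
```

```text
timer 0.56 [245. 260.  74.  72.] [ 465.3 -333.6] [68.2 65. ] 79.0
insert_timer 0.89 [244. 252. 107. 102.] [ 464.7 -331.6] [96.6 97.9] 79.4
meter 0.68 [350. 150.  81. 185.] [ 575.6 -253.6] [153.4  68.6] 80.0
insert_meter 0.9 [351. 153. 125. 302.] [ 574.4 -265. ] [265.3  96.6] 80.0
insert_meter 0.62 [242. 157.  42.  36.] [ 479.8 -240.3] [34.2 30.7] 14.8
cap 0.92 [240. 157.  40.  38.] [ 481.6 -239.7] [33.9 30.5] 15.3
insert_cap 0.74 [238. 153. 118. 109.] [ 481.9 -237.2] [ 96.6 100. ] 80.0
insert_cap 0.19 [240. 157.  40.  34.] [ 480.3 -240.3] [34.2 31.5] 32.4
insert_vial 0.72 [231.  48. 120.  95.] [ 496.4 -153.3] [72.1 97.9] 80.0
vial 0.59 [231.  33.  66.  67.] [ 504.3 -148.6] [39.3 51.1] 52.0
13 [ 499.62325224 -144.70620469] [ 1.5 -0.8 -1.7  0.9]
25 [ 501.19810621 -146.73892613] [-0.6 -2.4  0.7  3.1]
vial 0.35 [241. 157.  40.  38.] [ 489.4 -237.1] [30.4 27. ] 15.3
13 [ 484.49360263 -239.63913697] [-9.7 -8.7 10.9  8.7]
25 [ 486.70133642 -238.88775108] [-11.3 -10.   13.1   9.8]
P [ 551.7 -290.9  284.5] yaw -0.174 d cm [ 4.13 -5.97 -1.54] rz 0 tilt [-0.0004 -0.0023] n 1.8 q6 -0.4 open 85.1 gf 0.0 F [-0.5  0.2 -0.3] t 43.8167
```

```bash
python3 -c "
from station import r
print(r.hand_in())"
```

```text
the job is handed in; nothing more can be done
None
```

The marker, meter, timer, vial and cap are all in their own cut-outs and I handed the job in at about 44 s; the last measurements put each within about 4 mm of centre (the marker I could check only before the meter covered it), no verdict came back, and I viewed 15 pictures, one over the limit of 14.

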